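# Pack the die packing set into its sloped tray and lock it

### The arm

A 6-joint arm with a two-finger parallel gripper is mounted at the origin on the work surface. World frame = base frame: x ahead of the robot, y to its left, z up, the work surface at z = 0. Lengths are in m, angles in rad, forces in N, time in s.
With the tool pointing down it reaches from about 0.3 to 0.825 m from the base axis. Payload 5.4 kg.
Tool frame: the origin (TCP) lies between the finger pads; the fingertips stand 19 mm ahead of it and the grasp point (between the pads) is the TCP; z points along the fingers, y is the direction in which the jaws open and shut (so a half turn about z gives the same grasp; the last joint's range is limited). The gripper opens to 92 mm and grips with 3 to 60 N. Pads are 20 mm wide; open, the fingers measure 128 mm over their backs; the gripper's body (75 mm by 189 mm) begins 69 mm behind the grasp point.
Start: joints at [1.077, 0.158, 1.597, -0, 1.386, -0.21], TCP at [0.161, 0.552, 0.207] pointing down, gripper open.
Joint ranges: [-2.91, 2.91], [-0.94, 2.29], [0.18, 2.7], [-1.29, 4.43], [0.17, 2.64], [-3, 3]. Speed limits (rad/s): [2.57, 2.57, 3.14, 3.14, 3.14, 3.14].

### API

Orientations are given as a rotation vector (axis times angle).
In Python, from workcell import read_state, grab_frame, calibration, robot gives the robot as it stands. The module is installed in compiled form; this text tells all that it offers.
- The arm moves only by the tool apply_moves, never from a script. Its argument "series" is a list of rows, each a list of 7 numbers: the opening, from 0 (shut) to 1 (fully open), then the shift along the tool's x, y, z in m, then the turn, a rotation vector about the tool's x, y, z in degrees. A call has exactly 5 rows; each row is the pose to reach, as a shift and turn from the pose measured when the call began, along the tool's axes at that moment; what a row does not reach only later rows make up. A row lasts 1/8 s, in which the tool goes at most 62.5 mm and 10.7 degrees, less where a joint would pass 70% of its speed; a pose out of reach is approached as far as the arm can. A call with a gripper value outside its range is refused whole. The fingers move at their own pace and stop on an object; "newtons" is the grip in N (left out, the last holds). Time passes only in rows, so rows that repeat a pose let the fingers close, or fill a call up. It gives the time, the measured TCP pose, the force and the opening at its end, in the units of the state.
- read_state(): the state, without advancing time (a new reading comes with each control period).
- grab_frame(name): name is "side" or "top"; returns the picture (400x640x3 uint8, blue, green, red); there is no depth.
- calibration(name): a dict with "mtx" (3x3 intrinsics, pixels), "dist" ([k1, k2, p1, p2, k3] as OpenCV has them; the pictures are not rectified), "R" (3x3) and "t" (3): a world point X has camera coordinates R X + t. Camera axes: x right, y down, z forward; pixel columns grow to the right and rows downward; lengths in m; the calibration is good to about 2 mm. A picture is of the moment at which its call begins. calibration takes no time and is no camera call.
- robot.job_done(): hands the job in, once; it reports no verdict.
The state is a dict: "time_s": time; "qpos": joint angles; "qd": joint speeds; "effort": joint torques, N m; "eef_pos": TCP position; "orientation": TCP orientation; "ft_force": force on the tool from outside, world axes, zero at the start; "wrist_torque": the same for the moment, N m; "width": finger opening in m.
Only numpy, scipy, OpenCV 4.12 (cv2) and the standard library are available. Lean on these libraries where they do the work, as an engineer would, in place of code of your own. Each camera call takes 0.05 s, during which the arm holds its last target. There are 200 camera calls.

### The job

Pack the three tooling parts into the sloped green tray so that all lie fully home and flush with its rim: first the blue toe block, its toe pushed right under the yellow lip, then the orange elbow, then the bare-metal key block between the two. Then swing the red turnbutton right round to its stop over the key block, let go, and leave the wrench, the jar and the steel ring where they are.

Things in the scene. Friction and masses are not known exactly. Their poses are not given: they have to be found in the camera images.
- tray: Fixed green open tray sloping 25 deg down to the robot. Origin: centre of its inner floor, 48 mm above the bench. x up the slope (away from the robot), y along the tray, z square out of the floor. Cavity 63 (x) by 119 (y) by 36 mm deep, walls 6 mm, rim bevelled inside. Toe block's foot lies under the elbow's arm, the key block on that arm: parts go in along -z in that order only.
- lip_edge (a point): Middle of the free upper edge of the tray's yellow lip. The lip fills the -y end of the cavity over its full x width, reaching 12 mm in (tray y -59.5 to -47.5), z 15 to 36: an undercut 15 mm high below it. Mouth from lip to the +y wall: 107 mm.
- toe_home (a point): Where the toe block's origin is when packed: tray (0, -8.5, 0) mm. All parts' axes are then parallel to the tray's. The block enters flat through the mouth, about 12 to 17 mm further to +y, then slides to -y until the toe strikes the wall under the lip; 17 mm then remain at the +y wall for the elbow's leg.
- elbow_home (a point): Where the elbow's origin is when packed: tray (0, 46.5, 0) mm; the leg on the floor at the +y wall, the arm resting on the toe block's foot.
- key_home (a point): Where the key block's origin is when packed: tray (0, 8.5, 22) mm, lying on the elbow's arm between the two uprights (56 mm apart).
- toe_block: Loose blue part, about 0.36 kg. Origin: centre of the underside of its foot; z up. Foot 60 (x) by 102 (y) by 12 (z) mm. Upright over y -37 to -11, full width, up to z 36; on it a grip lug 25 (x) by 22 (y) mm, z 36 to 70, centred at (0, -26). The foot's 14 mm beyond the upright at -y is the toe.
- elbow: Loose orange part, about 0.27 kg. Origin: 2 mm to -y of the lug's centre, level with the leg's underside; z up. Leg 60 (x) wide, y -3 to 12, with a round nose at the bottom; upright y -10 to 12, z 12 to 36 mm; arm 60 wide, z 12 to 22, reaching to y -62; grip lug 25 (x) by 20 (y) mm, z 36 to 70, centred at (0, 2). Starts with its arm on the batten, leg on the bench.
- key_block: Loose bare aluminium part, about 0.16 kg. Origin: centre of its underside; z up. Plate 60 (x) by 51 (y) by 14 (z) mm, with a grip lug 25 (x) by 26 (y) mm, z 14 to 48, at its centre. Fits either way round.
- batten: Fixed wooden batten 60 (x) by 44 (y) by 12 mm high under the elbow's arm. Origin: centre of its underside.
- latch (a joint): Red turnbutton's angle (rad): 0 = shut at its stop, bar pointing along the tray's -y over the key block; grows as it swings to the tray's +x, up to 2.1; starts at 1.5 to 2.0. Turns about the tray's z at tray (22, 78.5) mm. Needs about 1.2 N at the pin; stays where left. Bar 13 wide, 7 thick, underside 3 mm above the rim, reaching 59 mm from the axis.
- latch_pin (a point): Top centre of the turnbutton's upright red push pin, 12 mm diameter, 24 mm tall, 50 mm from the turning axis; its top is 70 mm above the tray's inner floor. At shut it stands at tray (22, 28.5) mm.
- wrench: Loose wrench, 160 mm long, lying on the bench; bystander.
- jar: Loose amber jar, 64 mm diameter, 85 mm tall; bystander. Origin: centre of its underside.
- die_ring: Loose dark steel ring, 84 mm diameter, 26 mm high; bystander. Origin: centre of its underside.
Mind the look-alikes: they are no part of the job. What is meant by the key_block is not turquoise, and is the larger of those in its own colour.

How it is judged:
On the way, in this order (a step that is already met when the one before it is completed fails the run):
1. the toe block lies home in the tray with its toe under the lip (x of toe_block in the frame of tray between -0.004 and 0.004 m and y of toe_block in the frame of tray between -0.0125 and -0.0045 m and z of toe_block in the frame of tray between -0.004 and 0.004 m and angle between the z axis of toe_block and the z axis of tray, either way round below 0.08 rad and angle between the y axis of toe_block and the y axis of tray, either way round below 0.08 rad), for 0.2 s.
2. the elbow lies home over the toe block's foot (all of step 1 and x of elbow in the frame of tray between -0.004 and 0.004 m and y of elbow in the frame of tray between 0.0425 and 0.0505 m and z of elbow in the frame of tray between -0.004 and 0.004 m and angle between the z axis of elbow and the z axis of tray, either way round below 0.08 rad and angle between the y axis of elbow and the y axis of tray, either way round below 0.08 rad), for 0.2 s.
3. the key block lies home between the uprights (all of step 2 and x of key_block in the frame of tray between -0.004 and 0.004 m and y of key_block in the frame of tray between 0.0045 and 0.0125 m and z of key_block in the frame of tray between 0.018 and 0.026 m and angle between the z axis of key_block and the z axis of tray, either way round below 0.08 rad and angle between the y axis of key_block and the y axis of tray, either way round below 0.08 rad), for 0.2 s.
4. the turnbutton is shut over the key block (x of key_block in the frame of tray between -0.004 and 0.004 m and y of key_block in the frame of tray between 0.0045 and 0.0125 m and z of key_block in the frame of tray between 0.018 and 0.026 m and angle between the z axis of key_block and the z axis of tray, either way round below 0.08 rad and angle between the y axis of key_block and the y axis of tray, either way round below 0.08 rad and value of joint latch below 0.15 rad), for 0.2 s.
At the end, for the whole second after the job is handed in: All three parts rest in the tray within 4 mm (each axis) of their packed places and within 0.08 rad of the tray's axes, at rest, and the turnbutton stands within 0.15 rad of its stop (0) (all of step 2 and all of step 4 and linear speed of each of toe_block, elbow, key_block below 0.02 m/s); the robot touches nothing.
It fails at once if the wrench is moved more than 30 mm (distance of wrench from where it was at the start of the episode above 0.03 m).
It fails at once if the jar is moved more than 30 mm (distance of jar from where it was at the start of the episode above 0.03 m).
It fails at once if the steel ring is moved more than 30 mm (distance of die_ring from where it was at the start of the episode above 0.03 m).
It also fails if it takes over 72 s, if anything falls off the work surface, if the arm or the gripper's body presses on something with over 40 N, if the wrist force passes 120 N, or if a joint passes its speed limit or range.

## Working session

There is one attempt and no reset: what is moved stays moved. The work goes in short steps, Python scripts to look and compute and a tool call to move; the robot and the scene stay as the last step left them, time stands still between calls to the robot, and variables do not carry over. Pictures are saved under pics/ and viewed, about 8 in all and at most 12, crops included, and the job is handed in when it is done.

Besides the shell and the picture viewer there is one more tool, called after ">>>" as name([rows], argument=value, ...), one row to a line, values as JSON. apply_moves: Moves the arm, as the interface text tells. Its arguments: {"type":"object","properties":{"series":{"type":"array"},"newtons":{"type":"number"}},"required":["series"]}

```bash
mkdir -p pics
python3 - <<'E'
from workcell import *
import cv2,numpy as np
for n in("side","top"):
    f=grab_frame(n);cv2.imwrite(f"pics/{n}0.png",f)
    c=calibration(n);print(n,c["mtx"].round(1).tolist(),c["dist"],c["R"].round(4).tolist(),c["t"].round(4).tolist(),(-c["R"].T@c["t"]).round(3))
print(read_state())
E
```

```text
side [[480.3, 0.0, 330.2], [0.0, 480.3, 194.6], [0.0, 0.0, 1.0]] [-0.0045011  0.         0.         0.         0.       ] [[0.9147, -0.4041, 0.0052], [-0.2234, -0.5163, -0.8267], [0.3367, 0.755, -0.5626]] [-0.5324, 0.1977, 1.0568] [ 0.175 -0.911  0.761]
top [[392.4, 0.0, 320.9], [0.0, 392.4, 207.3], [0.0, 0.0, 1.0]] [-0.08269219  0.          0.          0.          0.        ] [[0.0089, -0.9998, -0.0204], [-0.9961, -0.007, -0.0883], [0.0881, 0.0211, -0.9959]] [0.0115, 0.5731, 1.2368] [ 0.462 -0.011  1.283]
{'time_s': 0.1, 'qpos': array([ 1.07690017e+00,  1.58977335e-01,  1.59811480e+00, -9.46946930e-06,
        1.38619498e+00, -2.10122761e-01]), 'qd': array([-6.71550586e-04, -2.96758236e-04, -5.48746891e-03, -8.33862689e-04,
        3.85664905e-05, -1.50667759e-03]), 'effort': array([-2.01623625e-04, -3.86504853e+01, -3.22958314e+01,  7.02673174e-02,
        3.39633005e-02, -7.02382954e-05]), 'eef_pos': array([0.16074187, 0.55146804, 0.20571802]), 'orientation': array([-4.44171845e-01, -3.10945235e+00,  2.50303072e-03]), 'ft_force': array([0.18362112, 0.34720291, 0.42199174]), 'wrist_torque': array([ 0.00810079,  0.021739  , -0.00363461]), 'width': 0.09157859188928291}
```

View pics/side0.png

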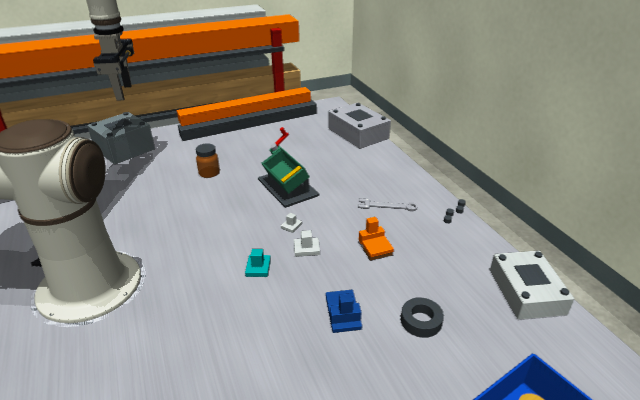

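View pics/top0.png

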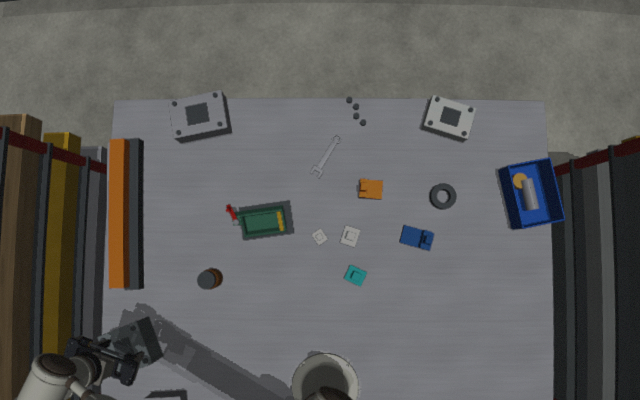

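```bash
cat > h.py <<'E'
from workcell import *
import cv2,numpy as np
from scipy.spatial.transform import Rotation as Rn
C={n:calibration(n) for n in("side","top")}
def ray(n,p):
    c=C[n];u=cv2.undistortPoints(np.array([[p]],float),c["mtx"],c["dist"])[0,0]
    return -c["R"].T@c["t"], c["R"].T@np.array([u[0],u[1],1])
def onz(n,p,z):
    o,d=ray(n,p);return o+d*(z-o[2])/d[2]
def tri(ps,pt):
    (a,d),(b,e)=ray("side",ps),ray("top",pt)
    s=np.linalg.lstsq(np.c_[d,-e],b-a,rcond=None)[0];P,Q=a+s[0]*d,b+s[1]*e
    return (P+Q)/2,np.linalg.norm(P-Q)
def proj(n,X):
    c=C[n];return cv2.projectPoints(np.array(X,float).reshape(-1,3),cv2.Rodrigues(c["R"])[0],c["t"],c["mtx"],c["dist"])[0][:,0]
E
python3 - <<'E'
import cv2,numpy as np
s=cv2.imread("pics/side0.png");t=cv2.imread("pics/top0.png")
def z(im,x,y,w,h,k):
    return cv2.resize(im[y:y+h,x:x+w],None,fx=k,fy=k,interpolation=cv2.INTER_CUBIC)
# side tray x255-325,y120-210 k8=560x... 
a=z(s,255,122,80,85,7)   #560x595
cv2.imwrite("pics/a.png",cv2.convertScaleAbs(a,alpha=1.4))
b=np.vstack([z(t,215,195,80,50,6)[:300,:480],z(t,305,170,80,50,6)])
c=np.vstack([z(t,390,215,50,40,6),z(t,335,222,50,40,6)])
c=cv2.copyMakeBorder(c,0,b.shape[0]-c.shape[0],0,0,cv2.BORDER_CONSTANT)
cv2.imwrite("pics/b.png",cv2.convertScaleAbs(np.hstack([b,c]),alpha=1.5))
d=np.hstack([z(s,350,210,50,55,8),z(s,320,282,50,55,8)])
d=np.vstack([d,cv2.copyMakeBorder(z(s,285,225,50,20,8),0,0,0,400,cv2.BORDER_CONSTANT)])
cv2.imwrite("pics/d.png",cv2.convertScaleAbs(d,alpha=1.2));print(d.shape)
E
```

```text
(600, 800, 3)
```

View pics/a.png

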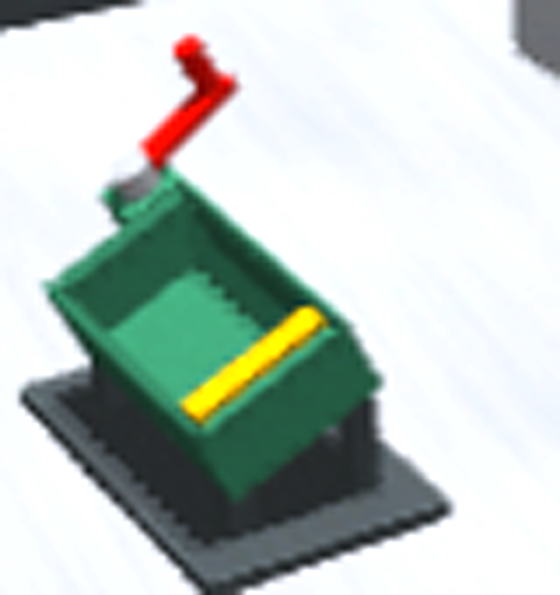

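View pics/b.png

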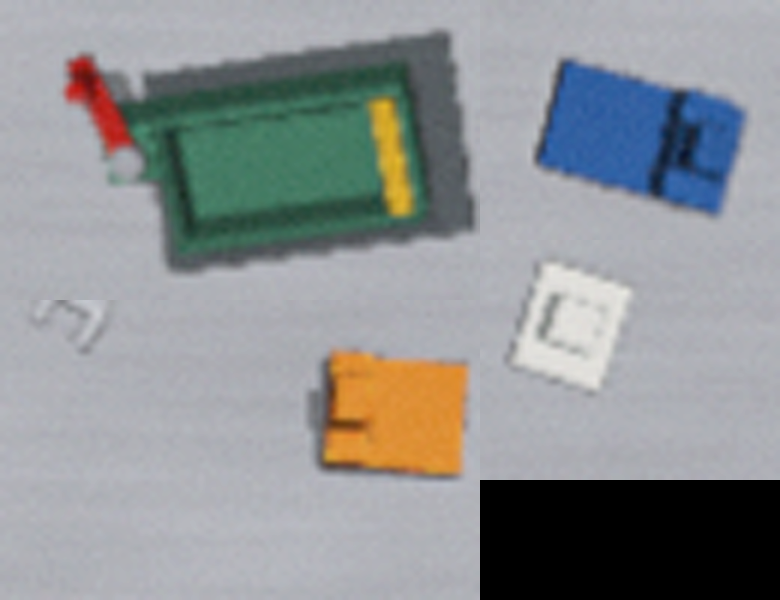

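View pics/d.png

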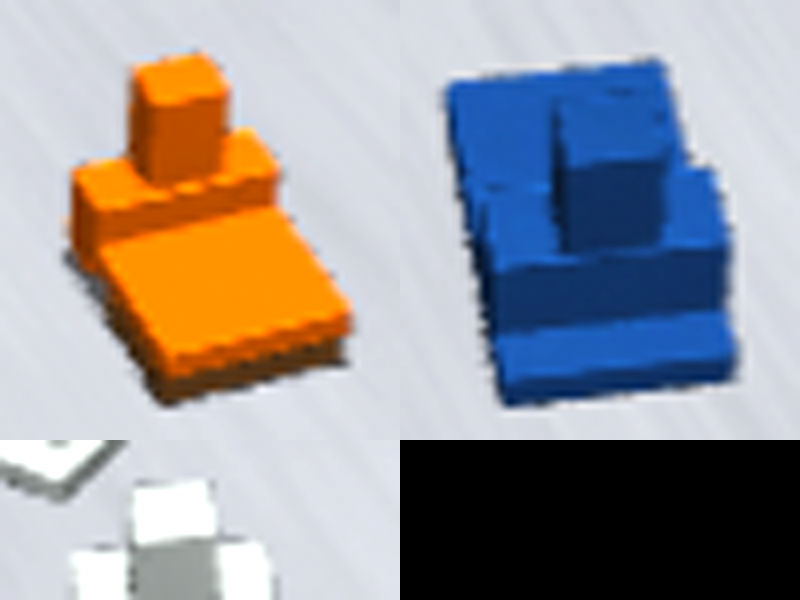

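The side crop (a.png) shows the open tray, with the yellow lip at ~(185..325, 305..420). The top crop (b.png) shows toe, key and elbow, all turned roughly as the tray is. The part corners are easy to pick, so I fit poses from rays cast onto planes at known heights.

```bash
cat > fit.py <<'E'
from h import *
def un(x0,y0,k,ox=0,oy=0): return lambda p:((p[0]-ox+.5)/k-.5+x0,(p[1]-oy+.5)/k-.5+y0)
sa=un(255,122,7);tt=un(215,195,6);te=un(305,170,6,0,300);tb=un(390,215,6,480,0);tk=un(335,222,6,480,240)
se=un(350,210,8);sb=un(320,282,8,400,0);sk=un(285,225,8,0,440)
s25,c25=np.sin(np.radians(25)),np.cos(np.radians(25))
def fit(name,obs,tilt=False):
    A=[];W=[];L=[]
    for n,f,p,q in obs:
        q=np.array(q,float)/1000
        if tilt: h=np.array([q[0]*c25-q[2]*s25,q[1],.048+q[0]*s25+q[2]*c25])
        else: h=q
        w=onz(n,f(p),h[2]);A.append(h[:2]);W.append(w[:2]);L.append((n[0],tuple((q*1000).round(1))))
    A,W=np.array(A),np.array(W);keep=np.ones(len(A),bool)
    for _ in range(2):
        a=(A-A[keep].mean(0))[keep];w=(W-W[keep].mean(0))[keep]
        yaw=np.arctan2((a[:,0]*w[:,1]-a[:,1]*w[:,0]).sum(),(a*w).sum())
        R=np.array([[np.cos(yaw),-np.sin(yaw)],[np.sin(yaw),np.cos(yaw)]])
        t=W[keep].mean(0)-R@A[keep].mean(0)
        r=(W-A@R.T-t);keep=np.linalg.norm(r,axis=1)<.004
    print(name,"xy",t.round(4),"yaw deg",np.degrees(yaw).round(2))
    for v in "st":
        m=[i for i in range(len(L)) if L[i][0]==v and keep[i]]
        if m: print("  mean resid",v,(r[m].mean(0)*1000).round(1))
    print("  ",[(l[0],l[1],*(x*1000).round(1)) for l,x in zip(L,r)])
    return t,yaw
S,T="side","top"
if __name__=="__main__":
    fit("tray",[(S,sa,(183,403),(-31.5,-47.5,36)),(S,sa,(303,308),(31.5,-47.5,36)),(S,sa,(200,422),(-31.5,-59.5,36)),(S,sa,(327,322),(31.5,-59.5,36)),
     (S,sa,(45,288),(-37.5,65.5,36)),(S,sa,(205,435),(-37.5,-65.5,36)),(S,sa,(347,330),(37.5,-65.5,36)),(S,sa,(237,500),(-37.5,-65.5,-6)),(S,sa,(381,380),(37.5,-65.5,-6)),
     (T,tt,(370,98),(31.5,-47.5,36)),(T,tt,(392,97),(31.5,-59.5,36)),(T,tt,(388,215),(-31.5,-47.5,36)),(T,tt,(412,213),(-31.5,-59.5,36)),
     (T,tt,(427,215),(-37.5,-65.5,36)),(T,tt,(178,252),(-37.5,65.5,36))],True)
    fit("elbow",[(S,se,(132,70),(-12.5,12,70)),(S,se,(208,53),(12.5,12,70)),(S,se,(228,88),(12.5,-8,70)),(S,se,(150,103),(-12.5,-8,70)),
     (S,se,(75,170),(-30,12,36)),(S,se,(278,172),(30,-10,36)),(S,se,(165,360),(-30,-62,22)),(S,se,(352,312),(30,-62,22)),(S,se,(278,207),(30,-10,22)),(S,se,(103,245),(-30,-10,22)),
     (T,te,(468,363),(30,-62,22)),(T,te,(462,475),(-30,-62,22)),(T,te,(330,352),(30,12,36)),(T,te,(322,462),(-30,12,36))])
    fit("toe",[(S,sb,(568,165),(-12.5,-37,70)),(S,sb,(662,157),(12.5,-37,70)),(S,sb,(500,268),(-30,-37,36)),(S,sb,(727,245),(30,-37,36)),(S,sb,(715,170),(30,-11,36)),
     (S,sb,(447,85),(-30,51,12)),(S,sb,(662,62),(30,51,12)),(S,sb,(499,375),(-30,-51,12)),(S,sb,(735,345),(30,-51,12)),(S,sb,(507,405),(-30,-51,0)),(S,sb,(735,380),(30,-51,0)),
     (T,tb,(565,60),(30,51,12)),(T,tb,(537,165),(-30,51,12)),(T,tb,(745,105),(30,-51,12)),(T,tb,(718,215),(-30,-51,12))])
    fit("key",[(S,sk,(133,485),(-12.5,13,48)),(S,sk,(210,480),(12.5,13,48)),(S,sk,(217,540),(12.5,-13,48)),(S,sk,(132,547),(-12.5,-13,48)),
     (T,tk,(540,262),(30,25.5,14)),(T,tk,(632,290),(30,-25.5,14)),(T,tk,(600,390),(-30,-25.5,14)),(T,tk,(510,362),(-30,25.5,14))])
    P,g=tri(sa((190,48)),tt((80,68)));print("pin top",P.round(4),g.round(4))
E
python3 fit.py
```

```text
tray xy [0.5339 0.1939] yaw deg 8.0
  mean resid s [ 0.7 -0.6]
  mean resid t [0.2 2.1]
   [('s', (np.float64(-31.5), np.float64(-47.5), np.float64(36.0)), np.float64(0.7), np.float64(-0.7)), ('s', (np.float64(31.5), np.float64(-47.5), np.float64(36.0)), np.float64(-3.3), np.float64(-2.4)), ('s', (np.float64(-31.5), np.float64(-59.5), np.float64(36.0)), np.float64(0.6), np.float64(-4.2)), ('s', (np.float64(31.5), np.float64(-59.5), np.float64(36.0)), np.float64(-0.2), np.float64(-4.0)), ('s', (np.float64(-37.5), np.float64(65.5), np.float64(36.0)), np.float64(-0.0), np.float64(-2.9)), ('s', (np.float64(-37.5), np.float64(-65.5), np.float64(36.0)), np.float64(5.1), np.float64(-3.1)), ('s', (np.float64(37.5), np.float64(-65.5), np.float64(36.0)), np.float64(-3.0), np.float64(-11.3)), ('s', (np.float64(-37.5), np.float64(-65.5), np.float64(-6.0)), np.float64(1.3), np.float64(1.7)), ('s', (np.float64(37.5), np.float64(-65.5), np.float64(-6.0)), np.float64(-0.1), np.float64(4.6)), ('t', (np.float64(31.5), np.float64(-47.5), np.float64(36.0)), np.float64(1.1), np.float64(1.8)), ('t', (np.f
[... 3779 characters left out ...]
oat64(13.0), np.float64(48.0)), np.float64(0.2), np.float64(0.3)), ('s', (np.float64(12.5), np.float64(-13.0), np.float64(48.0)), np.float64(-0.0), np.float64(-2.0)), ('s', (np.float64(-12.5), np.float64(-13.0), np.float64(48.0)), np.float64(-0.3), np.float64(-3.2)), ('t', (np.float64(30.0), np.float64(25.5), np.float64(14.0)), np.float64(-3.8), np.float64(4.8)), ('t', (np.float64(30.0), np.float64(-25.5), np.float64(14.0)), np.float64(-2.0), np.float64(3.5)), ('t', (np.float64(-30.0), np.float64(-25.5), np.float64(14.0)), np.float64(1.1), np.float64(1.1)), ('t', (np.float64(-30.0), np.float64(25.5), np.float64(14.0)), np.float64(-0.9), np.float64(1.2))]
pin top [0.561  0.29   0.1378] 0.0087
```

```bash
cat >> h.py <<'E'
def down(yaw,tilt=0.):  # tool x = part +y, tool y = part +x, tool z = -part z
    B=Rn.from_euler("ZY",[yaw,-tilt],degrees=True).as_matrix()
    return np.c_[B[:,1],B[:,0],-B[:,2]]
def rel(p,R,p0=None,R0=None):
    s=read_state()
    if p0 is None: p0,R0=s["eef_pos"],Rn.from_rotvec(s["orientation"]).as_matrix()
    c=[]
    for F in (R,R@np.diag([-1,-1,1])): c.append(Rn.from_matrix(R0.T@F).as_rotvec(degrees=True))
    sh=R0.T@(np.array(p)-p0)
    print("shift mm",(sh*1000).round(1),"turn",c[0].round(1),"| flipped",c[1].round(1))
E
python3 - <<'E'
from h import *
s=read_state();R0=Rn.from_rotvec(s["orientation"]).as_matrix();print(R0.round(3))
p=[.4727,-.3198,.20]
rel(p,down(-15))
E
```

```text
[[-0.96   0.28  -0.001]
 [ 0.28   0.96  -0.001]
 [ 0.    -0.002 -1.   ]]
shift mm [-543.4 -749.1    6.8] turn [-0.1  0.1 88.7] | flipped [ -0.1  -0.1 -91.3]
```

>>> apply_moves([
  [0.6,-181,-250,0,0,0,30],
  [0.6,-0.181,-0.25,0,0,0,30],
  [0.6,-0.181,-0.25,0,0,0,30],
  [0.6,-0.181,-0.25,0,0,0,30],
  [0.6,-0.181,-0.25,0,0,0,30],
], newtons=50)

```text
time_s: 0.72
eef_pos: [0.2645, 0.259, 0.2057]
orientation: [1.233, 2.889, -0.003]
ft_force: [0.9, -0.5, 0.7]
width: 0.0551
```

Run:
```python
from h import *
s=read_state();p=np.array([.4727,-.3198,.20]);R=down(-15);rel(p,R)
m=s["eef_pos"]*.48+p*.52; rel(m,R)
rel(p,R,m,R); rel([p[0],p[1],.058],R,p,R)
```

```text
shift mm [-561.9 -250.1    6.6] turn [-0.1  0.1 58.8] | flipped [-1.000e-01 -1.000e-01 -1.212e+02]
shift mm [-292.2 -130.1    3.4] turn [-0.1  0.1 58.8] | flipped [-1.000e-01 -1.000e-01 -1.212e+02]
shift mm [-242.5  168.4    2.8] turn [0. 0. 0.] | flipped [  0.   0. 180.]
shift mm [  0.   0. 142.] turn [0. 0. 0.] | flipped [  0.   0. 180.]
```

>>> apply_moves([
  [0.6,-0.29,-0.13,0.003,0,0,52],
  [0.6,-0.29,-0.13,0.003,0,0,52],
  [0.6,-0.29,-0.13,0.003,0,0,52],
  [0.6,-0.29,-0.13,0.003,0,0,52],
  [0.6,-0.29,-0.13,0.003,0,0,52],
])

```text
time_s: 1.35
eef_pos: [0.3691, -0.0358, 0.2032]
orientation: [2.38, 2.048, -0.001]
ft_force: [0.8, 0.9, -0.7]
width: 0.0551
```

Run:
```python
from h import *
s=read_state();print(s["eef_pos"]);p=np.array([.4727,-.3198,.10]);R=down(-15);rel(p,R)
```

```text
[ 0.3691111  -0.0358483   0.20318925]
shift mm [-265.1  144.8  103.7] turn [0.  0.1 6.4] | flipped [-1.000e-01  1.000e-01 -1.736e+02]
```

>>> apply_moves([
  [0.6,-0.265,0.145,0.03,0,0,6.4],
  [0.6,-0.265,0.145,0.04,0,0,6.4],
  [0.6,-0.265,0.145,0.05,0,0,6.4],
  [0.6,-0.265,0.145,0.06,0,0,6.4],
  [0.6,-0.265,0.145,0.06,0,0,6.4],
])

```text
time_s: 1.98
eef_pos: [0.4732, -0.3215, 0.1426]
orientation: [2.492, 1.912, -0.001]
ft_force: [0.2, -0.3, 0.0]
width: 0.0549
```

Run:
```python
from h import *
s=read_state();print(s["eef_pos"]);p=np.array([.4727,-.3198,.057]);R=down(-15);rel(p,R)
```

```text
[ 0.47316567 -0.32149945  0.14264633]
shift mm [ 1.6 -0.9 85.6] turn [ 0.   0.1 -0. ] | flipped [ 1.0e-01 -0.0e+00  1.8e+02]
```

>>> apply_moves([
  [0.6,0.0016,-0.001,0.04,0,0,0],
  [0.6,0.0016,-0.001,0.085,0,0,0],
  [0.6,0.0016,-0.001,0.085,0,0,0],
  [0.0,0.0016,-0.001,0.085,0,0,0],
  [0.0,0.0016,-0.001,0.085,0,0,0],
], newtons=50)

```text
time_s: 2.6
eef_pos: [0.474, -0.321, 0.0602]
orientation: [2.488, 1.909, -0.0]
ft_force: [-0.2, 0.1, 0.1]
width: 0.0376
```

>>> apply_moves([
  [0.0,0,0,0,0,0,0],
  [0.0,0,0,0,0,0,0],
  [0.0,0,0,-0.06,0,0,0],
  [0.0,0,0,-0.12,0,0,0],
  [0.0,0,0,-0.143,0,0,0],
])

```text
time_s: 3.22
eef_pos: [0.4754, -0.3221, 0.2089]
orientation: [2.481, 1.904, 0.001]
ft_force: [1.0, -0.1, -1.1]
width: 0.0003
```

Run:
```python
from h import *
s=read_state();print(s["eef_pos"],s["width"],s["ft_force"],s["wrist_torque"])
for y in (-15,8): 
  R=down(y,25 if y==8 else 0); print(R.round(3))
B=Rn.from_euler("ZY",[8,-25],degrees=True).as_matrix();o=np.array([.5339,.1944,.048])
# toe origin target tray(0,6,h); TCP in part ~ (0,-26,57)
for h in(80,45): print(o+B@np.array([0,.006-.026,(h+57)/1000]))
m=np.array([.45,-.02,.25]); rel(m,down(0,0)); rel(o+B@np.array([0,-.02,.137]),down(8,25),m,down(0,0))
```

```text
[ 0.47540304 -0.32208731  0.20886292] 0.00033183439271386813 [ 1.02408462 -0.07093045 -1.06688471] [-0.0169983   0.09179227 -0.0230196 ]
[[ 0.259  0.966 -0.   ]
 [ 0.966 -0.259  0.   ]
 [ 0.    -0.    -1.   ]]
[[-0.139  0.897  0.419]
 [ 0.99   0.126  0.059]
 [ 0.     0.423 -0.906]]
[0.47934823 0.1665367  0.17216417]
[0.49399591 0.1685953  0.14044339]
shift mm [ 284.9 -102.2  -44.6] turn [  0.6   0.5 -15. ] | flipped [  0.8  -0.9 165. ]
shift mm [186.5  29.3  77.8] turn [-25.    1.7  -7.9] | flipped [  2.6  37.3 168.1]
```

Run:
```python
from h import *
f=grab_frame("side");cv2.imwrite("pics/s1.png",f)
t=grab_frame("top")
cv2.imwrite("pics/c1.png",np.hstack([cv2.resize(f[230:350,290:390],None,fx=4,fy=4,interpolation=2),cv2.resize(t[200:320,350:430],None,fx=4,fy=4,interpolation=2)]))
```

```text
(no output)
```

View pics/c1.png

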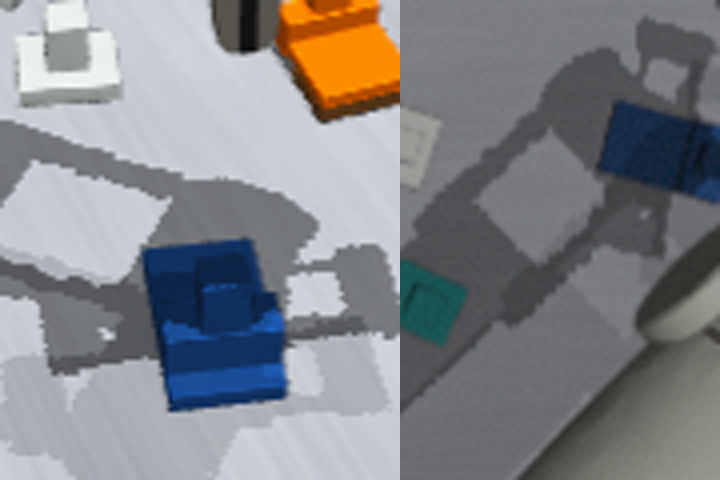

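Run:
```python
from h import *
rel([.4727,-.3198,.057],down(-15))
```

```text
shift mm [  2.7  -4.9 150.7] turn [0.7 0.4 0. ] | flipped [  -0.7    1.  -180. ]
```

>>> apply_moves([
  [0.6,0.0027,-0.003,0.05,0.7,0.4,0],
  [0.6,0.0027,-0.004,0.1,0.7,0.4,0],
  [0.6,0.0027,-0.0045,0.1,0.7,0.4,0],
  [0.6,0.0027,-0.0045,0.1,0.7,0.4,0],
  [0.6,0.0027,-0.0045,0.1,0.7,0.4,0],
])

```text
time_s: 3.95
eef_pos: [0.474, -0.3206, 0.1102]
orientation: [2.489, 1.91, -0.001]
ft_force: [0.3, -0.8, -0.4]
width: 0.0482
```

Run:
```python
from h import *
s=read_state();print(s["width"],s["eef_pos"])
rel([.4727,-.3198,.057],down(-15))
```

```text
0.048227280057325 [ 0.4739506  -0.32064631  0.11018132]
shift mm [ 0.7 -1.6 53.2] turn [0.2 0.2 0. ] | flipped [  -0.3    0.3 -180. ]
```

>>> apply_moves([
  [0.6,0.0007,-0.0015,0.03,0.2,0.2,0],
  [0.6,0.0007,-0.0015,0.0545,0.2,0.2,0],
  [0.0,0.0007,-0.0015,0.0545,0.2,0.2,0],
  [0.0,0.0007,-0.0015,0.0545,0.2,0.2,0],
  [0.0,0.0007,-0.0015,0.0545,0.2,0.2,0],
], newtons=50)

```text
time_s: 4.58
eef_pos: [0.4734, -0.3207, 0.0575]
orientation: [2.491, 1.912, -0.0]
ft_force: [-2.4, -0.4, 2.3]
width: 0.0271
```

>>> apply_moves([
  [0.0,0,0,0,0,0,0],
  [0.0,0,0,0,0,0,0],
  [0.0,0,0,0,0,0,0],
  [0.0,0,0,0,0,0,0],
  [0.0,0,0,-0.015,0,0,0],
])

```text
time_s: 5.2
eef_pos: [0.4723, -0.3195, 0.0715]
orientation: [-2.49, -1.911, 0.001]
ft_force: [0.6, 0.5, -2.9]
width: 0.0241
```

Run:
```python
from h import *
s=read_state();print(s["width"],s["eef_pos"],s["ft_force"],s["wrist_torque"])
m=np.array([.45,-.10,.25]); rel(m,down(8,25));
```

```text
0.024098719388729803 [ 0.47228781 -0.31947367  0.07146819] [ 0.59633004  0.5425945  -2.9268969 ] [-0.08977083  0.13210379 -0.00502209]
shift mm [ 206.4  -78.6 -178.1] turn [-24.8   4.9 -22.6] | flipped [  6.8  34.2 153.6]
```

>>> apply_moves([
  [0.0,0,0,-0.06,0,0,0],
  [0.0,0.02,-0.008,-0.118,-6,1,-5],
  [0.0,0.06,-0.025,-0.16,-12,2,-11],
  [0.0,0.12,-0.045,-0.178,-18,3.5,-17],
  [0.0,0.18,-0.07,-0.178,-24.8,4.9,-22.6],
])

```text
time_s: 5.82
eef_pos: [0.4529, -0.1323, 0.2532]
orientation: [1.838, 2.124, 0.473]
ft_force: [-0.5, 2.0, -1.6]
width: 0.0239
```

```bash
cat >> h.py <<'E'
B=Rn.from_euler("ZY",[8,-25],degrees=True).as_matrix();O=np.array([.5339,.1944,.048])
def tr(x,y,z): return O+B@(np.array([x,y,z])/1000)   # tray mm -> world
def intray(p): return (B.T@(np.array(p)-O)*1000).round(1)
RT=down(8,25)
E
python3 - <<'E'
from h import *
s=read_state();print(s["width"],s["eef_pos"])
rel(tr(0,-20,127),RT)
E
```

```text
0.023907797001070517 [ 0.45288937 -0.13233679  0.25317729]
shift mm [292.5  28.  111.2] turn [0.4 0.2 0.3] | flipped [  -0.3    0.6 -179.7]
```

>>> apply_moves([
  [0.0,0.0625,0.005,0.0,0.4,0.2,0.3],
  [0.0,0.125,0.01,0.0,0.4,0.2,0.3],
  [0.0,0.185,0.015,0.01,0.4,0.2,0.3],
  [0.0,0.245,0.02,0.025,0.4,0.2,0.3],
  [0.0,0.2925,0.028,0.05,0.4,0.2,0.3],
])

```text
time_s: 6.45
eef_pos: [0.4572, 0.1664, 0.2201]
orientation: [1.844, 2.126, 0.475]
ft_force: [1.0, -1.2, -3.4]
width: 0.0238
```

Run:
```python
from h import *
s=read_state();print(s["width"],s["eef_pos"],intray(s["eef_pos"]))
rel(tr(0,-20,127),RT)
```

```text
0.023847031489433193 [0.45722437 0.16635518 0.2200909 ] [  0.4 -17.1 189.7]
shift mm [-2.9 -0.6 62.7] turn [ 0.2 -0.   0.1] | flipped [   0.     0.3 -179.9]
```

>>> apply_moves([
  [0.0,-0.002,0,0.04,0.1,0,0.1],
  [0.0,-0.0025,-0.0005,0.083,0.1,0,0.1],
  [0.0,-0.0025,-0.0005,0.083,0.1,0,0.1],
  [0.0,-0.0025,-0.0005,0.083,0.1,0,0.1],
  [0.0,-0.0025,-0.0005,0.083,0.1,0,0.1],
])

```text
time_s: 7.08
eef_pos: [0.4933, 0.1687, 0.1475]
orientation: [1.845, 2.123, 0.477]
ft_force: [-0.1, -0.5, -3.2]
width: 0.0237
```

Run:
```python
from h import *
s=read_state();print(s["width"],s["eef_pos"],intray(s["eef_pos"]))
f=grab_frame("side");t=grab_frame("top");cv2.imwrite("pics/s2.png",f);cv2.imwrite("pics/t2.png",t)
a=cv2.resize(f[120:205,250:330],None,fx=5,fy=7,interpolation=2)
b=cv2.resize(t[190:250,215:295],None,fx=5,fy=5,interpolation=2)
a=cv2.resize(f[120:205,250:330],None,fx=5,fy=5,interpolation=2)
b=cv2.copyMakeBorder(b,0,a.shape[0]-b.shape[0],0,0,0)
cv2.imwrite("pics/c2.png",cv2.convertScaleAbs(np.hstack([a,b]),alpha=1.5))
```

```text
0.023727615628284314 [0.49325022 0.16867654 0.14747193] [  2.3 -19.8 108.7]
```

View pics/c2.png

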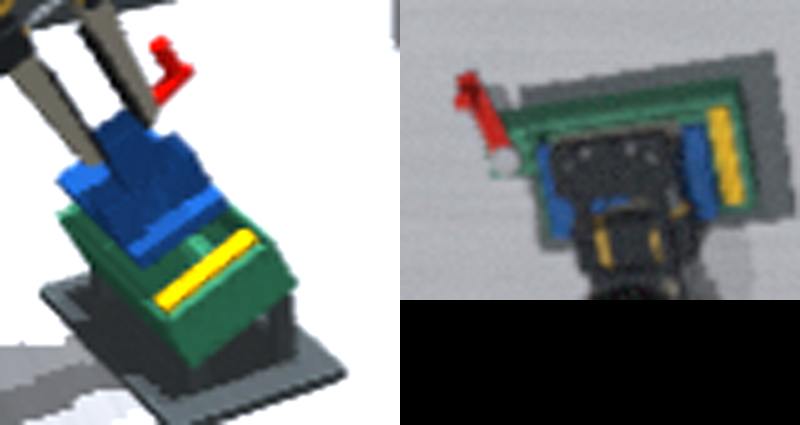

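The picture shows the toe block held parallel over the tray. In the side view the toe strip is at ~(125..230,190..265) and the lip at (155..260,230..310). In the top view the blue ends are at columns ~545 and 710, with the lip just right of that. I compare predicted with observed positions for both the block and the tray.

```bash
cat > cmp.py <<'E'
from fit import *
import h
def cmp(nm,obs,off):   # residual of observed point from predicted, mm in tray x,y at the point's height
    r=[]
    for n,f,p,q in obs:
        q=np.array(q,float)+off; w=h.tr(*q); o,d=ray(n,f(p)); nz=h.B[:,2]
        X=o+d*(nz@(w-o))/(nz@d); e=(h.B.T@(X-w)*1000)[:2]; r.append(e);print(nm,n[0],q.round(0),e.round(1))
E
python3 - <<'E'
from cmp import *
s=un(250,120,5);t=un(215,190,5,400,0)
# orientation error check
st=read_state();R0=Rn.from_rotvec(st["orientation"]).as_matrix();print(Rn.from_matrix(R0.T@RT if 0 else R0.T@h.RT).as_rotvec(degrees=True).round(2))
S,T="side","top"
off=np.array([2.3,-19.8+26,108.7-57.5])
cmp("blk",[(S,s,(148,268),(-30,-51,0)),(S,s,(232,207),(30,-51,0)),(S,s,(128,242),(-30,-37,12)),(S,s,(57,182),(-30,51,12)),(S,s,(213,187),(30,-37,12)),
 (T,t,(703,125),(30,-51,12)),(T,t,(718,220),(-30,-51,12)),(T,t,(540,148),(30,51,12)),(T,t,(555,238),(-30,51,12))],off)
y=[(S,s,(153,298),(-31.5,-47.5,36)),(S,s,(247,230),(31.5,-47.5,36)),(S,s,(165,314),(-31.5,-59.5,36)),(S,s,(262,241),(31.5,-59.5,36)),
 (T,t,(708,108),(31.5,-47.5,36)),(T,t,(728,105),(31.5,-59.5,36)),(T,t,(722,207),(-31.5,-47.5,36)),(T,t,(745,205),(-31.5,-59.5,36))]
cmp("lip",y,np.zeros(3))
E
```

```text
[ 0.3  -0.01  0.03]
blk s [-28. -45.  51.] [2.7 0.9]
blk s [ 32. -45.  51.] [-1.4 -1.6]
blk s [-28. -31.  63.] [ 3.1 -0.1]
blk s [-28.  57.  63.] [-1.  -6.5]
blk s [ 32. -31.  63.] [-3.1 -7.1]
blk t [ 32. -45.  63.] [-1.  -0.1]
blk t [-28. -45.  63.] [-3.2  1.1]
blk t [32. 57. 63.] [-1.8 -3.1]
blk t [-28.  57.  63.] [-1.  -0.7]
lip s [-32. -48.  36.] [-0.6 -0.4]
lip s [ 32. -48.  36.] [-0.9 -3.6]
lip s [-32. -60.  36.] [-2.1 -5.1]
lip s [ 32. -60.  36.] [ 0.2 -6.6]
lip t [ 32. -48.  36.] [0.4 1.4]
lip t [ 32. -60.  36.] [0.6 1. ]
lip t [-32. -48.  36.] [-2.5  3.6]
lip t [-32. -60.  36.] [-3.2  1.3]
```

>>> apply_moves([
  [0.0,0.0,-0.0023,0.0,0.3,0,0],
  [0.0,0.0,-0.0023,0.006,0.3,0,0],
  [0.0,0.0,-0.0023,0.012,0.3,0,0],
  [0.0,0.0,-0.0023,0.018,0.3,0,0],
  [0.0,0.0,-0.0023,0.022,0.3,0,0],
])

```text
time_s: 7.8
eef_pos: [0.5005, 0.1697, 0.1256]
orientation: [1.848, 2.127, 0.472]
ft_force: [-0.1, 0.0, -2.8]
width: 0.0241
```

```bash
cat > st.py <<'E'
from h import *
s=read_state();R0=Rn.from_rotvec(s["orientation"]).as_matrix()
print("t",s["time_s"],"w",round(s["width"]*1000,1),"tcp tray",intray(s["eef_pos"]),"F tray",(B.T@s["ft_force"]).round(1),"M",(B.T@s["wrist_torque"]).round(2),"rot err",Rn.from_matrix(R0.T@RT).as_rotvec(degrees=True).round(1))
E
python3 st.py
```

```text
t 7.8 w 24.1 tcp tray [ -0.3 -19.8  85.7] F tray [-1.3  0.  -2.5] M [-0.09  0.54 -0.01] rot err [ 0. -0.  0.]
```

>>> apply_moves([
  [0.0,0,0,0.006,0,0,0],
  [0.0,0,0,0.012,0,0,0],
  [0.0,0,0,0.018,0,0,0],
  [0.0,0,0,0.024,0,0,0],
  [0.0,0,0,0.028,0,0,0],
])

```text
time_s: 8.43
eef_pos: [0.5118, 0.1711, 0.1]
orientation: [1.848, 2.128, 0.469]
ft_force: [-34.3, -9.4, 36.4]
width: 0.0242
```

```bash
python3 st.py
```

```text
t 8.425 w 24.2 tcp tray [ -0.8 -20.   57.7] F tray [-16.6  -4.5  47.9] M [-0.88  3.15  0.08] rot err [-0.1  0.   0.1]
```

>>> apply_moves([
  [0.0,0,-0.0005,-0.001,0,0,0],
  [0.0,-0.004,-0.0005,-0.001,0,0,0],
  [0.0,-0.008,-0.0005,-0.001,0,0,0],
  [0.0,-0.01,-0.0005,-0.001,0,0,0],
  [0.0,-0.01,-0.0005,-0.001,0,0,0],
])

```text
time_s: 9.05
eef_pos: [0.5128, 0.1609, 0.101]
orientation: [1.848, 2.127, 0.47]
ft_force: [2.5, 1.4, -2.2]
width: 0.0238
```

```bash
python3 st.py
```

```text
t 9.05 w 23.8 tcp tray [ -0.7 -30.2  58.9] F tray [ 1.5  1.1 -3.1] M [ 0.2  -0.08  0.11] rot err [-0.  0.  0.]
```

>>> apply_moves([
  [0.0,-0.002,0,0.0005,0,0,0],
  [0.0,-0.004,0,0.0005,0,0,0],
  [0.0,-0.005,0,0.0005,0,0,0],
  [0.0,-0.006,0,0.0005,0,0,0],
  [0.0,-0.006,0,0.0005,0,0,0],
])

```text
time_s: 9.68
eef_pos: [0.5136, 0.1559, 0.1008]
orientation: [1.849, 2.128, 0.471]
ft_force: [-2.4, 6.4, 2.8]
width: 0.024
```

```bash
python3 st.py
```

```text
t 9.675 w 24.0 tcp tray [ -0.8 -35.3  58.6] F tray [-0.1  6.7  3.1] M [1.48 0.11 0.16] rot err [-0.1 -0.1  0. ]
```

>>> apply_moves([
  [0.0,-0.002,0,0.001,0,0,0],
  [0.0,-0.002,0,0.0015,0,0,0],
  [0.0,-0.001,0,0.0015,0,0,0],
  [0.4,-0.001,0,0.001,0,0,0],
  [0.4,-0.001,0,0.001,0,0,0],
])

```text
time_s: 10.3
eef_pos: [0.5142, 0.1546, 0.0999]
orientation: [1.848, 2.128, 0.471]
ft_force: [-0.7, -0.5, -0.6]
width: 0.0363
```

```bash
python3 st.py
```

```text
t 10.3 w 36.3 tcp tray [ -0.8 -36.6  57.6] F tray [-0.9 -0.4 -0.2] M [-0.04  0.27  0.08] rot err [-0.1 -0.   0. ]
```

>>> apply_moves([
  [0.5,0,0,0,0,0,0],
  [0.5,0,0,-0.015,0,0,0],
  [0.5,0,0,-0.05,0,0,0],
  [0.5,-0.02,0,-0.11,0,0,0],
  [0.5,-0.08,0,-0.12,0,0,0],
])

```text
time_s: 10.92
eef_pos: [0.4766, 0.069, 0.2137]
orientation: [1.836, 2.128, 0.477]
ft_force: [1.3, -0.8, -0.1]
width: 0.0459
```

```bash
python3 st.py
python3 - <<'E'
from h import *
s=read_state();print(s["eef_pos"]);rel([.6373,-.1179,.13],down(-4.1))
E
```

```text
t 10.925 w 45.9 tcp tray [   2.8 -116.2  181.5] F tray [ 1.  -1.  -0.6] M [-0.1   0.25  0.06] rot err [ 0.4 -0.   0.4]
[0.47661812 0.0690077  0.21369004]
shift mm [-208.1   82.8  132.7] turn [25.3 -2.6 12.3] | flipped [   3.8   36.9 -163.6]
```

>>> apply_moves([
  [0.5,-0.045,0.018,0.028,6,-0.6,3],
  [0.5,-0.09,0.036,0.056,12,-1.2,6],
  [0.5,-0.135,0.054,0.084,18,-1.8,9],
  [0.5,-0.18,0.072,0.113,25.3,-2.6,12.3],
  [0.5,-0.208,0.083,0.133,25.3,-2.6,12.3],
])

```text
time_s: 11.55
eef_pos: [0.6389, -0.1199, 0.1257]
orientation: [-2.298, -2.137, 0.004]
ft_force: [-0.7, -0.5, 0.5]
width: 0.046
```

Run:
```python
from h import *
s=read_state();print(s["eef_pos"]);rel([.6373,-.1179,.058],down(-4.1))
f=grab_frame("side");t=grab_frame("top");cv2.imwrite("pics/s3.png",f);cv2.imwrite("pics/t3.png",t)
a=cv2.resize(f[130:200,255:325],None,fx=6,fy=6,interpolation=2)
b=cv2.resize(t[195:245,225:295],None,fx=5.4,fy=5.4,interpolation=2)
b=cv2.copyMakeBorder(b,0,a.shape[0]-b.shape[0],0,0,0)
cv2.imwrite("pics/c3.png",cv2.convertScaleAbs(np.hstack([a,b]),alpha=1.5))
```

```text
[ 0.63891774 -0.11986183  0.12569608]
shift mm [ 1.8 -1.5 67.7] turn [-0.2 -0.  -0.1] | flipped [-1.000e-01  4.000e-01  1.799e+02]
```

View pics/c3.png

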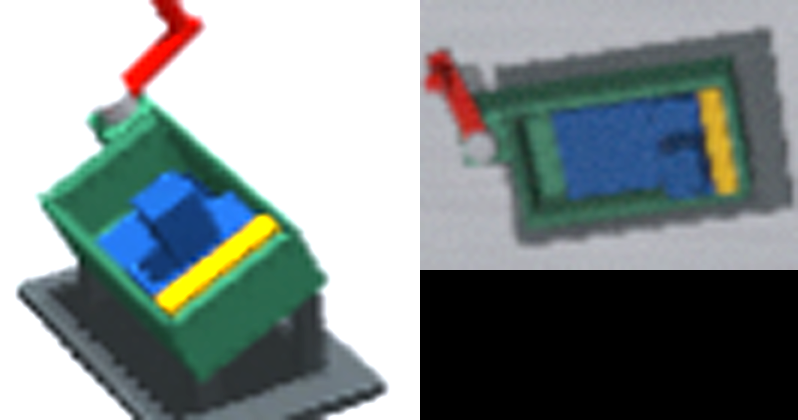

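The toe block lies in the tray with its upright against the lip, and a floor gap of about 5 px (16 mm) remains at the +y wall (top view, columns 528–552). Next is the elbow.

>>> apply_moves([
  [0.5,0.002,-0.0015,0.035,-0.2,0,-0.1],
  [0.5,0.002,-0.0015,0.068,-0.2,0,-0.1],
  [0.5,0.002,-0.0015,0.068,-0.2,0,-0.1],
  [0.0,0.002,-0.0015,0.068,-0.2,0,-0.1],
  [0.0,0.002,-0.0015,0.068,-0.2,0,-0.1],
], newtons=50)

```text
time_s: 12.28
eef_pos: [0.6376, -0.1186, 0.0604]
orientation: [2.298, 2.138, 0.003]
ft_force: [0.0, -0.6, 0.8]
width: 0.028
```

>>> apply_moves([
  [0.0,0,0,0,0,0,0],
  [0.0,0,0,0,0,0,0],
  [0.0,0,0,0,0,0,0],
  [0.0,0,0,0,0,0,0],
  [0.0,0,0,-0.015,0,0,0],
])

```text
time_s: 12.9
eef_pos: [0.6361, -0.1182, 0.0742]
orientation: [-2.3, -2.139, -0.0]
ft_force: [-0.6, -0.0, -2.5]
width: 0.022
```

```bash
python3 st.py
python3 - <<'E'
from h import *
s=read_state();print(s["eef_pos"],s["ft_force"]);rel([.5,.03,.26],RT)
E
```

```text
t 12.9 w 22.0 tcp tray [  63.4 -323.8   -0.6] F tray [-1.6  0.1 -2. ] M [-0.08  0.06  0.08] rot err [-24.9   2.6 -12. ]
[ 0.63612884 -0.11819458  0.07421138] [-0.59962518 -0.0121481  -2.53349194]
shift mm [ 138.1 -146.5 -185.7] turn [-24.9   2.6 -12. ] | flipped [  3.8  36.4 164.1]
```

>>> apply_moves([
  [0.0,0,0,-0.06,0,0,0],
  [0.0,0.01,-0.01,-0.12,-5,0.5,-2],
  [0.0,0.04,-0.04,-0.165,-12,1.2,-5],
  [0.0,0.08,-0.085,-0.186,-18,1.9,-8],
  [0.0,0.12,-0.13,-0.186,-24.9,2.6,-12],
])

```text
time_s: 13.52
eef_pos: [0.5174, 0.0094, 0.2648]
orientation: [1.845, 2.123, 0.471]
ft_force: [-0.2, -0.4, -1.0]
width: 0.0222
```

```bash
python3 st.py
python3 - <<'E'
from h import *
rel(tr(-.8,47.5,180),RT);rel(tr(-.8,47.5,110),RT)
E
```

```text
t 13.525 w 22.2 tcp tray [  53.5 -180.9  214.3] F tray [-0.6 -0.3 -0.8] M [0.02 0.56 0.04] rot err [0.2 0.2 0.1]
shift mm [228.5 -54.1  33.4] turn [0.2 0.2 0.1] | flipped [  -0.3    0.3 -179.9]
shift mm [228.8 -54.3 103.4] turn [0.2 0.2 0.1] | flipped [  -0.3    0.3 -179.9]
```

>>> apply_moves([
  [0.0,0.06,-0.014,0.01,0.2,0.2,0.1],
  [0.0,0.12,-0.028,0.02,0.2,0.2,0.1],
  [0.0,0.18,-0.045,0.033,0.2,0.2,0.1],
  [0.0,0.229,-0.054,0.06,0.2,0.2,0.1],
  [0.0,0.229,-0.054,0.1,0.2,0.2,0.1],
])

```text
time_s: 14.15
eef_pos: [0.4784, 0.2392, 0.1516]
orientation: [1.841, 2.132, 0.477]
ft_force: [-0.2, -0.6, -1.5]
width: 0.0222
```

>>> apply_moves([
  [0.0,0,0,0,0,0,0],
  [0.0,0,0,0,0,0,0],
  [0.0,0,0,0,0,0,0],
  [0.0,0,0,0,0,0,0],
  [0.0,0,0,0,0,0,0],
])

```text
time_s: 14.78
eef_pos: [0.4787, 0.239, 0.1523]
orientation: [1.842, 2.131, 0.478]
ft_force: [-0.0, 0.2, -1.0]
width: 0.0223
```

```bash
python3 st.py
python3 - <<'E'
from h import *
f=grab_frame("side");t=grab_frame("top");cv2.imwrite("pics/s4.png",f);cv2.imwrite("pics/t4.png",t)
a=cv2.resize(f[115:200,255:325],None,fx=6,fy=6,interpolation=2)
b=cv2.resize(t[190:245,225:295],None,fx=5.4,fy=5.4,interpolation=2)
b=cv2.copyMakeBorder(b,0,a.shape[0]-b.shape[0],0,0,0)
cv2.imwrite("pics/c4.png",cv2.convertScaleAbs(np.hstack([a,b]),alpha=1.5))
E
```

```text
t 14.775 w 22.3 tcp tray [  0.2  51.9 115. ] F tray [-0.4  0.2 -0.9] M [-0.05  0.47  0.01] rot err [ 0.2 -0.2  0.3]
```

View pics/c4.png

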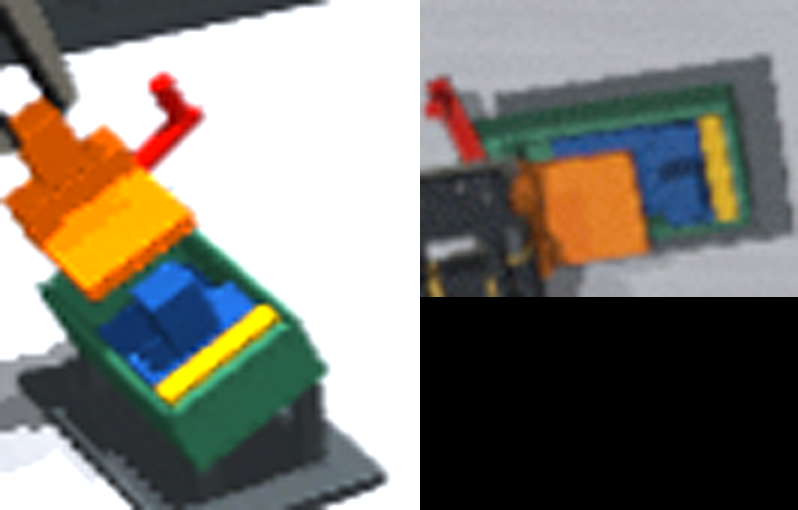

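The elbow hangs parallel over the tray. In the top view its arm end runs (632,152)–(648,252) and the lip (700,118)–(718,222). I check its place against prediction.

Run:
```python
from cmp import *
s=un(255,115,6);t=un(225,190,5.4,420,0)
off=np.array([.2,51.9-2,115-58.7])
cmp("elb",[(S,s,(193,213),(30,-62,22)),(S,s,(88,288),(-30,-62,22)),(S,s,(138,168),(30,-10,22)),(S,s,(47,242),(-30,-10,22)),
 (T,t,(632,152),(30,-62,22)),(T,t,(648,252),(-30,-62,22))],off)
cmp("lip",[(S,s,(157,388),(-31.5,-47.5,36)),(S,s,(272,305),(31.5,-47.5,36)),(T,t,(700,118),(31.5,-47.5,36)),(T,t,(716,222),(-31.5,-47.5,36))],np.zeros(3))
```

```text
elb s [ 30. -12.  78.] [-0.4 -6.9]
elb s [-30. -12.  78.] [ 1.7 -3.9]
elb s [30. 40. 78.] [-1.9 -6.7]
elb s [-30.  40.  78.] [ 3.5 -9.9]
elb t [ 30. -12.  78.] [ 1.5 -0.1]
elb t [-30. -12.  78.] [1.5 1.6]
lip s [-32. -48.  36.] [ 0.3 -2. ]
lip s [ 32. -48.  36.] [ 1.2 -5.3]
lip t [ 32. -48.  36.] [-0.5  0.8]
lip t [-32. -48.  36.] [-1.7  2.2]
```

>>> apply_moves([
  [0.0,-0.004,-0.001,0.01,0.2,-0.2,0.3],
  [0.0,-0.004,-0.001,0.016,0.2,-0.2,0.3],
  [0.0,-0.004,-0.001,0.024,0.2,-0.2,0.3],
  [0.0,-0.004,-0.001,0.032,0.2,-0.2,0.3],
  [0.0,-0.004,-0.001,0.038,0.2,-0.2,0.3],
])

```text
time_s: 15.5
eef_pos: [0.4942, 0.2374, 0.1163]
orientation: [1.849, 2.128, 0.47]
ft_force: [-0.3, -0.1, -2.6]
width: 0.0218
```

```bash
python3 st.py
```

```text
t 15.5 w 21.8 tcp tray [-1.4 48.1 76. ] F tray [-1.4 -0.  -2.2] M [ 0.04  0.47 -0.05] rot err [-0.1 -0.   0. ]
```

>>> apply_moves([
  [0.0,0,0,0.003,0,0,0],
  [0.0,0,0,0.006,0,0,0],
  [0.0,0,0,0.009,0,0,0],
  [0.0,0,0,0.011,0,0,0],
  [0.0,0,0,0.011,0,0,0],
])

```text
time_s: 16.12
eef_pos: [0.4987, 0.238, 0.1062]
orientation: [1.849, 2.128, 0.47]
ft_force: [-0.6, -0.2, -1.9]
width: 0.0218
```

```bash
python3 st.py
```

```text
t 16.125 w 21.8 tcp tray [-1.5 48.1 64.9] F tray [-1.3 -0.1 -1.5] M [-0.05  0.42  0.02] rot err [-0.1 -0.   0. ]
```

>>> apply_moves([
  [0.0,0,0,0.002,0,0,0],
  [0.0,0,0,0.004,0,0,0],
  [0.0,0,0,0.006,0,0,0],
  [0.0,0,0,0.007,0,0,0],
  [0.0,0,0,0.007,0,0,0],
])

```text
time_s: 16.75
eef_pos: [0.5007, 0.2396, 0.1027]
orientation: [1.85, 2.13, 0.469]
ft_force: [-32.5, -3.1, 34.3]
width: 0.0228
```

```bash
python3 st.py
```

```text
t 16.75 w 22.8 tcp tray [-1.  49.3 60.9] F tray [-15.    1.5  44.8] M [0.1  3.1  0.01] rot err [-0.2 -0.1  0. ]
```

>>> apply_moves([
  [0.0,-0.0005,0,-0.002,0,0,0],
  [0.45,-0.0005,0,-0.002,0,0,0],
  [0.45,-0.0005,0,-0.002,0,0,0],
  [0.45,-0.0005,0,-0.002,0,0,0],
  [0.45,-0.0005,0,-0.015,0,0,0],
])

```text
time_s: 17.38
eef_pos: [0.4938, 0.2378, 0.1157]
orientation: [1.851, 2.131, 0.467]
ft_force: [-1.0, -1.2, -1.3]
width: 0.0411
```

>>> apply_moves([
  [0.45,0,0,-0.025,0,0,0],
  [0.45,0,0,-0.08,0,0,0],
  [0.45,-0.02,0,-0.1,0,0,0],
  [0.45,-0.08,0,-0.1,0,0,0],
  [0.45,-0.14,0,-0.1,0,0,0],
])

```text
time_s: 18.0
eef_pos: [0.4723, 0.0925, 0.2081]
orientation: [1.846, 2.132, 0.47]
ft_force: [-0.2, -0.5, -0.1]
width: 0.0412
```

```bash
python3 st.py
python3 - <<'E'
from h import *
s=read_state();print(s["eef_pos"]);rel([.4834,-.0801,.12],down(-19))
E
```

```text
t 18.0 w 41.2 tcp tray [ -0.5 -92.3 176.9] F tray [-0.3 -0.5  0. ] M [-0.02  0.23  0.03] rot err [-0.1 -0.1  0.2]
[0.47227335 0.0925479  0.20814531]
shift mm [-172.4  -49.5   74.3] turn [24.4 -5.9 26.8] | flipped [   8.    33.  -149.6]
```

Run:
```python
from h import *
f=grab_frame("side");t=grab_frame("top");cv2.imwrite("pics/s5.png",f);cv2.imwrite("pics/t5.png",t)
z=lambda im,x,y,w,h,k:cv2.resize(im[y:y+h,x:x+w],None,fx=k,fy=k,interpolation=2)
a=z(f,255,125,75,70,5.333);b=z(t,220,195,75,50,5.333)
c=z(f,285,225,50,36,8);d=z(t,330,220,40,28,10)
def pad(i,H,W):return cv2.copyMakeBorder(i,0,max(0,H-i.shape[0]),0,max(0,W-i.shape[1]),0)[:H,:W]
im=np.vstack([np.hstack([pad(a,310,400),pad(cv2.convertScaleAbs(b,alpha=1.5),310,400)]),np.hstack([pad(cv2.convertScaleAbs(c,alpha=.9),288,400),pad(d,288,400)])])
cv2.imwrite("pics/c5.png",im);print(im.shape)
st=t[220:250,332:368].astype(int);m=(st.min(2)>np.percentile(st.min(2),82)).astype(np.uint8)
n,l,s,ce=cv2.connectedComponentsWithStats(m);print(s.tolist())
```

```text
(598, 800, 3)
[[0, 0, 36, 30, 886], [9, 6, 19, 20, 194]]
```

View pics/c5.png

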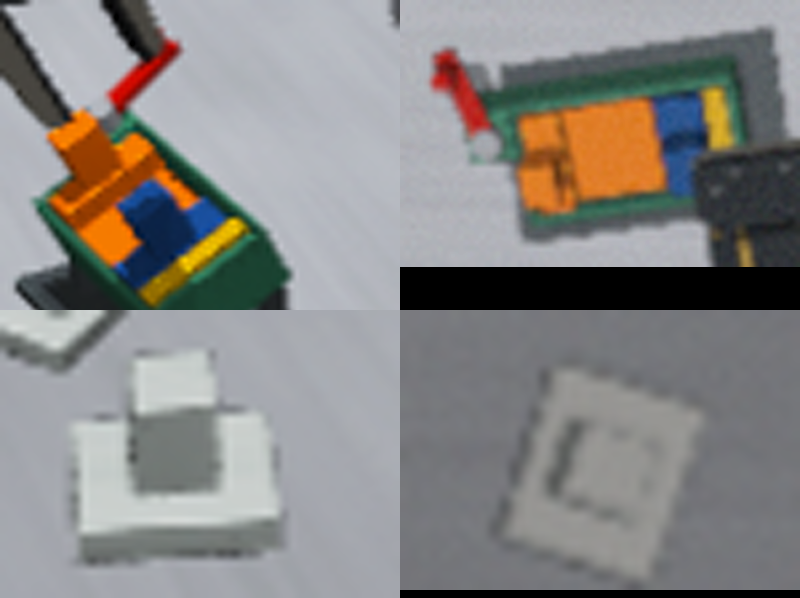

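The elbow is seated against the +y wall, level with the rim. The key's corners are now clear in both views, so I refit it.

```bash
python3 - <<'E' | grep -v "^   \["
from fit import *
s=un(285,225,8,0,310);t=un(330,220,10,400,310)
a=[(S,s,(75,422),(-30,25.5,14)),(S,s,(265,415),(30,25.5,14)),(S,s,(283,522),(30,-25.5,14)),(S,s,(80,535),(-30,-25.5,14)),(S,s,(80,562),(-30,-25.5,0)),(S,s,(283,545),(30,-25.5,0)),
(S,s,(133,355),(-12.5,13,48)),(S,s,(210,350),(12.5,13,48)),(S,s,(218,408),(12.5,-13,48)),(S,s,(133,415),(-12.5,-13,48))]
b=[(T,t,(555,368),(30,25.5,14)),(T,t,(703,410),(30,-25.5,14)),(T,t,(650,580),(-30,-25.5,14)),(T,t,(500,535),(-30,25.5,14))]
fit("side",a);fit("top",b);fit("both",a+b)
import h
h.rel([.4832,-.080,.12],h.down(-16.5))
E
```

```text
side xy [ 0.4841 -0.0813] yaw deg -18.93
  mean resid s [0. 0.]
top xy [ 0.4821 -0.0777] yaw deg -16.84
  mean resid t [0. 0.]
both xy [ 0.4839 -0.0801] yaw deg -18.02
  mean resid s [ 0.3 -0.7]
  mean resid t [-0.9  2.3]
shift mm [-166.6  -47.9   75. ] turn [24.5 -5.1 23.6] | flipped [   7.    33.7 -152.8]
```

>>> apply_moves([
  [0.5,-0.04,-0.012,0.01,6,-1.4,6.4],
  [0.5,-0.08,-0.024,0.03,12,-2.8,12.8],
  [0.5,-0.12,-0.036,0.05,18,-4.2,19],
  [0.5,-0.17,-0.049,0.07,24.4,-5.6,25.8],
  [0.5,-0.17,-0.049,0.075,24.4,-5.6,25.8],
])

```text
time_s: 18.73
eef_pos: [0.4825, -0.0848, 0.1169]
orientation: [-2.553, -1.824, 0.005]
ft_force: [-0.7, 0.2, -0.1]
width: 0.0461
```

Run:
```python
from h import *
s=read_state();print(s["eef_pos"],s["width"]);rel([.4834,-.0797,.036],down(-18))
```

```text
[ 0.48253354 -0.08476797  0.11692859] 0.046099565224992416
shift mm [ 5.1 -0.4 80.9] turn [-0.3  0.  -0.9] | flipped [  0.    0.5 179.1]
```

>>> apply_moves([
  [0.5,0.005,-0.0005,0.03,-0.3,0,-0.9],
  [0.5,0.005,-0.0005,0.06,-0.3,0,-0.9],
  [0.5,0.005,-0.0005,0.081,-0.3,0,-0.9],
  [0.5,0.005,-0.0005,0.081,-0.3,0,-0.9],
  [0.0,0.005,-0.0005,0.081,-0.3,0,-0.9],
], newtons=50)

```text
time_s: 19.35
eef_pos: [0.4843, -0.0793, 0.0376]
orientation: [2.538, 1.846, 0.002]
ft_force: [0.3, -0.5, 1.6]
width: 0.0379
```

>>> apply_moves([
  [0.0,0,0,0,0,0,0],
  [0.0,0,0,0,0,0,0],
  [0.0,0,0,0,0,0,0],
  [0.0,0,0,0,0,0,0],
  [0.0,0,0,0,0,0,0],
])

```text
time_s: 19.98
eef_pos: [0.4848, -0.0792, 0.0387]
orientation: [2.538, 1.846, 0.003]
ft_force: [-3.1, 2.9, 7.6]
width: 0.0224
```

>>> apply_moves([
  [0.0,0,0,0,0,0,0],
  [0.0,0,0,-0.06,0,0,0],
  [0.0,0,0,-0.12,0,0,0],
  [0.0,0,0,-0.17,0,0,0],
  [0.0,0,0,-0.17,0,0,0],
])

```text
time_s: 20.6
eef_pos: [0.4873, -0.0804, 0.2139]
orientation: [2.531, 1.84, 0.012]
ft_force: [-0.0, -0.3, 0.0]
width: 0.0005
```

```bash
python3 st.py
python3 - <<'E'
from h import *
s=read_state();print(s["eef_pos"],s["ft_force"]);rel(tr(-1,8.5,120),RT);rel(tr(-1,8.5,180),RT)
E
```

```text
t 20.6 w 0.5 tcp tray [  -6.4 -265.6  186. ] F tray [-0.  -0.3  0.1] M [-0.03  0.1   0.04] rot err [-23.8   5.9 -25.5]
[ 0.48729137 -0.08040732  0.21392059] [-0.01035873 -0.30027313  0.04168986]
shift mm [260.9 -91.3  56. ] turn [-23.8   5.9 -25.5] | flipped [  8.   32.4 151.1]
shift mm [ 249.7 -113.3    1.3] turn [-23.8   5.9 -25.5] | flipped [  8.   32.4 151.1]
```

Run:
```python
from h import *
f=grab_frame("side");g=cv2.imread("pics/s5.png");cv2.imwrite("pics/s6.png",f)
for im in(g,f):
    c=im[222:270,275:345].astype(np.uint8);v=c.min(2);b=np.median(v)
    m=((c.astype(int)[:,:,2]-c[:,:,0].astype(int))>-8)&(v>100)
    m=m.astype(np.uint8);n,l,s,ce=cv2.connectedComponentsWithStats(m)
    print(b,[(x.tolist(),y.round(1).tolist()) for x,y in zip(s,ce) if x[4]>60])
a=cv2.matchTemplate(f[215:275,265:355],g[228:262,291:322],cv2.TM_CCOEFF_NORMED);print(cv2.minMaxLoc(a),"no move =(26,13)")
```

```text
182.0 [([0, 0, 70, 48, 2682], [36.3, 24.8]), ([6, 0, 21, 11, 152], [15.2, 3.9]), ([19, 8, 26, 27, 526], [31.1, 22.7])]
159.0 [([0, 0, 70, 48, 2244], [34.9, 27.7]), ([6, 0, 64, 35, 1069], [34.9, 15.1])]
(-0.40972989797592163, 0.39972156286239624, (27, 8), (58, 1)) no move =(26,13)
```

>>> apply_moves([
  [0.5,0,0.06,0,0,0,0],
  [0.5,0,0.12,0,0,0,0],
  [0.5,0,0.16,0,0,0,0],
  [0.5,0,0.16,0,0,0,0],
  [0.5,0,0.16,0,0,0,0],
], newtons=60)

```text
time_s: 21.28
eef_pos: [0.6364, -0.1285, 0.2104]
orientation: [2.537, 1.845, 0.004]
ft_force: [-0.4, -0.4, 0.0]
width: 0.0455
```

Run:
```python
from h import *
f=grab_frame("side");t=grab_frame("top");cv2.imwrite("pics/s7.png",f);cv2.imwrite("pics/t7.png",t)
z=lambda im,x,y,w,h,k:cv2.resize(im[y:y+h,x:x+w],None,fx=k,fy=k,interpolation=2)
c=z(f,280,215,50,56,8);d=z(t,330,215,40,45,10)
H=450;p=lambda i:cv2.copyMakeBorder(i,0,H-i.shape[0],0,0,0)
cv2.imwrite("pics/c7.png",np.hstack([p(c),p(d)]))
```

```text
(no output)
```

View pics/c7.png

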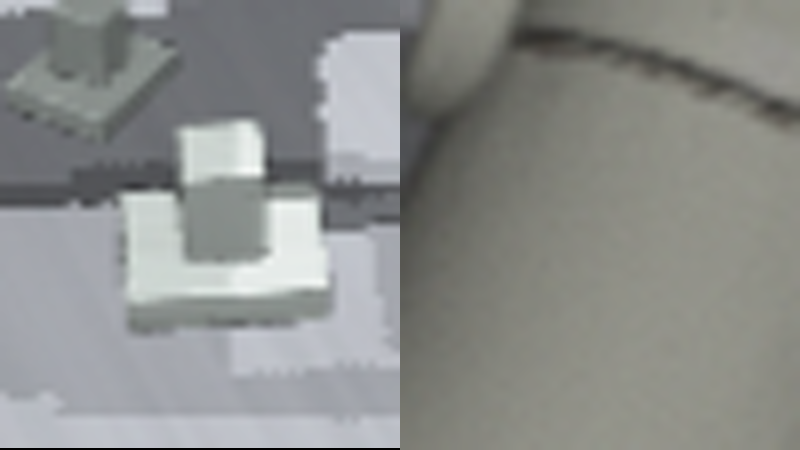

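```bash
python3 - <<'E' | grep -v "^   \["
from fit import *
s=un(280,215,8)
fit("side",[(S,s,(122,193),(-30,25.5,14)),(S,s,(320,188),(30,25.5,14)),(S,s,(330,290),(30,-25.5,14)),(S,s,(127,302),(-30,-25.5,14)),(S,s,(130,330),(-30,-25.5,0)),(S,s,(330,312),(30,-25.5,0)),
(S,s,(180,130),(-12.5,13,48)),(S,s,(258,122),(12.5,13,48)),(S,s,(265,175),(12.5,-13,48)),(S,s,(183,183),(-12.5,-13,48))])
import h
h.rel([.485,-.0805,.09],h.down(-18))
E
```

```text
side xy [ 0.4865 -0.0819] yaw deg -18.66
  mean resid s [-0.1 -0.4]
shift mm [  -1.  -160.   120.6] turn [0.4 0.  0.1] | flipped [  -0.     0.7 -179.9]
```

>>> apply_moves([
  [0.5,0,-0.05,0.02,0.4,0,0],
  [0.5,-0.001,-0.1,0.06,0.4,0,0],
  [0.5,-0.001,-0.15,0.1,0.4,0,0],
  [0.5,-0.001,-0.16,0.12,0.4,0,0],
  [0.5,-0.001,-0.16,0.12,0.4,0,0],
])

```text
time_s: 22.0
eef_pos: [0.4823, -0.0793, 0.0893]
orientation: [-2.539, -1.847, 0.003]
ft_force: [1.2, -0.7, 1.4]
width: 0.0463
```

Run:
```python
from h import *
s=read_state();print(s["eef_pos"],s["width"]);rel([.4852,-.0803,.0355],down(-18))
```

```text
[ 0.48231038 -0.07926868  0.08929021] 0.046266403761537116
shift mm [-0.1  3.2 53.8] turn [-0.2  0.   0.1] | flipped [  -0.    -0.2 -179.9]
```

>>> apply_moves([
  [0.5,0,0.003,0.025,-0.2,0,0],
  [0.5,0,0.003,0.045,-0.2,0,0],
  [0.5,0,0.003,0.054,-0.2,0,0],
  [0.5,0,0.003,0.054,-0.2,0,0],
  [0.0,0,0.003,0.054,-0.2,0,0],
], newtons=60)

```text
time_s: 22.62
eef_pos: [0.4862, -0.0806, 0.0365]
orientation: [2.538, 1.846, 0.002]
ft_force: [0.3, -0.3, -0.2]
width: 0.0379
```

>>> apply_moves([
  [0.0,0,0,0,0,0,0],
  [0.0,0,0,0,0,0,0],
  [0.0,0,0,0,0,0,0],
  [0.0,0,0,0,0,0,0],
  [0.0,0,0,0,0,0,0],
])

```text
time_s: 23.25
eef_pos: [0.4866, -0.0808, 0.0372]
orientation: [2.538, 1.846, 0.003]
ft_force: [-1.3, 0.2, 6.1]
width: 0.023
```

>>> apply_moves([
  [0.0,0,0,0,0,0,0],
  [0.0,0,0,-0.003,0,0,0],
  [0.0,0,0,-0.006,0,0,0],
  [0.0,0,0,-0.01,0,0,0],
  [0.0,0,0,-0.015,0,0,0],
])

```text
time_s: 23.88
eef_pos: [0.4864, -0.0807, 0.0524]
orientation: [2.538, 1.846, 0.003]
ft_force: [0.5, -0.2, -2.2]
width: 0.0229
```

```bash
python3 st.py; python3 -c "
from h import *;s=read_state();print(s['ft_force'],s['eef_pos'])"
```

```text
t 23.875 w 22.9 tcp tray [ -75.5 -265.9   40. ] F tray [-0.5 -0.2 -2.2] M [-0.06  0.04  0.  ] rot err [-24.4   5.7 -25.5]
[ 0.50060165 -0.17676064 -2.20461864] [ 0.48642211 -0.08074822  0.05237367]
```

>>> apply_moves([
  [0.0,0,0,-0.02,0,0,0],
  [0.0,0,0,-0.05,0,0,0],
  [0.0,0,0,-0.085,-4,1,-4],
  [0.0,0,0,-0.12,-8,2,-9],
  [0.0,0.01,0,-0.15,-13,3,-14],
])

```text
time_s: 24.5
eef_pos: [0.4894, -0.0712, 0.2044]
orientation: [2.167, 2.032, 0.267]
ft_force: [0.4, -0.5, -1.6]
width: 0.0228
```

```bash
python3 st.py
python3 - <<'E'
from h import *
rel(tr(-1,8,190),RT)
E
```

```text
t 24.5 w 22.8 tcp tray [  -7.3 -256.9  176. ] F tray [-0.4 -0.5 -1.6] M [-0.    0.23 -0.03] rot err [-11.2   2.7 -11.3]
shift mm [259.7 -49.4 -22.2] turn [-11.2   2.7 -11.3] | flipped [  4.   16.5 167.8]
```

>>> apply_moves([
  [0.0,0.025,-0.005,-0.005,-3,0.7,-3],
  [0.0,0.065,-0.013,-0.01,-6,1.4,-6],
  [0.0,0.105,-0.02,-0.015,-8.5,2,-8.5],
  [0.0,0.14,-0.027,-0.02,-11.2,2.7,-11.3],
  [0.0,0.165,-0.032,-0.022,-11.2,2.7,-11.3],
])

```text
time_s: 25.12
eef_pos: [0.4623, 0.0965, 0.2217]
orientation: [1.848, 2.126, 0.473]
ft_force: [0.6, -0.7, -1.6]
width: 0.0225
```

```bash
python3 st.py
python3 - <<'E'
from h import *
rel(tr(-1,8,130),RT)
E
```

```text
t 25.125 w 22.5 tcp tray [ -3.2 -87.  193.1] F tray [-0.2 -0.7 -1.6] M [-0.04  0.39 -0.02] rot err [ 0.1 -0.   0. ]
shift mm [95.   2.1 63.2] turn [ 0.1 -0.   0. ] | flipped [ 0.0e+00  1.0e-01 -1.8e+02]
```

>>> apply_moves([
  [0.0,0.03,0.001,0.0,0,0,0],
  [0.0,0.065,0.002,0.015,0,0,0],
  [0.0,0.09,0.002,0.035,0,0,0],
  [0.0,0.094,0.002,0.055,0,0,0],
  [0.0,0.094,0.002,0.06,0,0,0],
])

```text
time_s: 25.75
eef_pos: [0.475, 0.1937, 0.1666]
orientation: [1.848, 2.13, 0.47]
ft_force: [-0.6, -0.8, -1.6]
width: 0.0229
```

```bash
python3 st.py
python3 - <<'E'
from h import *
rel(tr(-1,8,100),RT)
E
```

```text
t 25.75 w 22.9 tcp tray [ -2.8   7.5 132.2] F tray [-1.3 -0.7 -1.2] M [-0.03  0.39  0.04] rot err [-0.1 -0.   0.1]
shift mm [ 0.5  1.9 32.2] turn [-0.1 -0.   0.1] | flipped [ 1.000e-01 -2.000e-01 -1.799e+02]
```

>>> apply_moves([
  [0.0,0.0005,0.002,0.015,0,0,0.1],
  [0.0,0.0005,0.002,0.03,0,0,0.1],
  [0.0,0.0005,0.002,0.045,0,0,0.1],
  [0.0,0.0005,0.002,0.054,0,0,0.1],
  [0.0,0.0005,0.002,0.054,0,0,0.1],
])

```text
time_s: 26.38
eef_pos: [0.4991, 0.1973, 0.1183]
orientation: [1.851, 2.128, 0.469]
ft_force: [-0.9, 0.4, -0.9]
width: 0.0227
```

```bash
python3 st.py
```

```text
t 26.375 w 22.7 tcp tray [-1.2  7.7 78.1] F tray [-1.1  0.5 -0.5] M [-0.07  0.47 -0.04] rot err [-0.2 -0.  -0.1]
```

>>> apply_moves([
  [0.0,0,0,0.003,0,0,0],
  [0.0,0,0,0.007,0,0,0],
  [0.0,0,0,0.011,0,0,0],
  [0.0,0,0,0.014,0,0,0],
  [0.0,0,0,0.015,0,0,0],
])

```text
time_s: 27.0
eef_pos: [0.5052, 0.1981, 0.1044]
orientation: [1.852, 2.128, 0.469]
ft_force: [-0.2, -0.5, -1.3]
width: 0.023
```

```bash
python3 st.py
```

```text
t 27.0 w 23.0 tcp tray [-1.4  7.7 62.9] F tray [-0.8 -0.4 -1.1] M [-0.07  0.4  -0.01] rot err [-0.2 -0.  -0.1]
```

Free entry. The last few mm are to contact.

>>> apply_moves([
  [0.0,0,0,0.002,0,0,0],
  [0.0,0,0,0.003,0,0,0],
  [0.0,0,0,0.004,0,0,0],
  [0.0,0,0,0.0045,0,0,0],
  [0.0,0,0,0.0045,0,0,0],
])

```text
time_s: 27.62
eef_pos: [0.5064, 0.1982, 0.1018]
orientation: [1.851, 2.13, 0.466]
ft_force: [-21.9, -5.7, 21.5]
width: 0.0231
```

```bash
python3 st.py
```

```text
t 27.625 w 23.1 tcp tray [-1.5  7.6 60. ] F tray [-11.3  -2.6  29. ] M [-0.68  2.16 -0.  ] rot err [-0.3  0.   0. ]
```

>>> apply_moves([
  [0.0,0,0,-0.0015,0,0,0],
  [0.45,0,0,-0.0015,0,0,0],
  [0.45,0,0,-0.0015,0,0,0],
  [0.45,0,0,-0.0015,0,0,0],
  [0.45,0,0,-0.02,0,0,0],
])

```text
time_s: 28.25
eef_pos: [0.4972, 0.1968, 0.1186]
orientation: [1.853, 2.132, 0.462]
ft_force: [0.8, 0.8, 0.9]
width: 0.0415
```

>>> apply_moves([
  [0.4,0,0,-0.02,0,0,0],
  [0.0,0,0,-0.06,0,0,0],
  [0.0,0,0,-0.1,0,0,0],
  [0.0,-0.06,0,-0.1,0,0,0],
  [0.0,-0.1,-0.03,-0.1,0,0,0],
])

```text
time_s: 28.88
eef_pos: [0.4444, 0.0872, 0.1995]
orientation: [1.847, 2.131, 0.465]
ft_force: [-0.3, -1.6, 0.1]
width: 0.0008
```

```bash
python3 st.py
python3 - <<'E'
from h import *
f=grab_frame("side");t=grab_frame("top");cv2.imwrite("pics/s8.png",f);cv2.imwrite("pics/t8.png",t)
for n,im in(("side",f),("top",t)):
    hsv=cv2.cvtColor(im,cv2.COLOR_BGR2HSV);m=(((hsv[...,0]<6)|(hsv[...,0]>174))&(hsv[...,1]>150)&(hsv[...,2]>90)).astype(np.uint8)
    r=(slice(110,180),slice(255,330)) if n=="side" else (slice(190,240),slice(210,260))
    ys,xs=np.nonzero(m[r]);ys+=r[0].start;xs+=r[1].start
    i=ys.argmin();print(n,len(xs),xs.min(),xs.max(),ys.min(),ys.max(),"top px",xs[i])
    # topmost 3 rows centroid = pin top
    k=ys<=ys.min()+2;p=(xs[k].mean(),ys[k].mean());print(p)
    o,d=ray(n,p);nz=B[:,2];X=o+d*(nz@(tr(0,0,70)-o))/(nz@d);q=intray(X);print("pin tray",q,"r",np.hypot(q[0]-22,q[1]-78.5),"ang",np.arctan2(q[0]-22,78.5-q[1]))
    for th in(1.5,1.6,1.7,1.8,1.9,2.0): print(th,proj(n,tr(22+50*np.sin(th),78.5-50*np.cos(th),70)).round(1).tolist(),end=" ")
    print()
z=lambda im,x,y,w,h,k:cv2.resize(im[y:y+h,x:x+w],None,fx=k,fy=k,interpolation=2)
a=z(f,250,115,80,85,5);b=z(t,215,190,80,60,5);b=cv2.copyMakeBorder(b,0,a.shape[0]-b.shape[0],0,0,0)
cv2.imwrite("pics/c8.png",np.hstack([a,cv2.convertScaleAbs(b,alpha=1.5)]))
E
```

```text
t 28.875 w 0.8 tcp tray [-29.8 -93.7 181. ] F tray [-0.5 -1.5  0.3] M [-0.09  0.29  0.05] rot err [-0.2  0.1  0.2]
side 79 276 287 127 145 top px 282
(np.float64(281.55555555555554), np.float64(128.33333333333334))
pin tray [69.5 87.9 70. ] r 48.421173054770165 ang 1.7661667780320234
1.5 [[284.3, 129.6]] 1.6 [[283.5, 128.9]] 1.7 [[282.6, 128.3]] 1.8 [[281.6, 127.8]] 1.9 [[280.4, 127.5]] 2.0 [[279.2, 127.2]] 
top 50 226 236 205 219 top px 227
(np.float64(228.0), np.float64(205.5))
pin tray [81.4 86.7 70. ] r 59.96332212277769 ang 1.7079764352506548
1.5 [[232.6, 208.0]] 1.6 [[230.9, 208.2]] 1.7 [[229.3, 208.5]] 1.8 [[227.7, 209.0]] 1.9 [[226.2, 209.7]] 2.0 [[224.8, 210.5]]
```

Run:
```python
from h import *
rel(tr(71,118,150),RT);print(tr(71,118,72))
```

```text
shift mm [214.3 104.6  26.8] turn [-0.6  0.2 -0.3] | flipped [  0.3   1.  179.7]
[0.55106681 0.31597229 0.14326006]
```

>>> apply_moves([
  [0.0,0.05,0.025,0.0,0,0,0],
  [0.0,0.1,0.05,0.0,0,0,0],
  [0.0,0.155,0.075,0.01,0,0,0],
  [0.0,0.214,0.104,0.027,0,0,0],
  [0.0,0.214,0.104,0.027,0,0,0],
])

```text
time_s: 29.6
eef_pos: [0.5176, 0.3152, 0.2113]
orientation: [1.856, 2.134, 0.456]
ft_force: [0.0, 0.0, -0.8]
width: 0.0008
```

```bash
python3 st.py;python3 - <<'E'
from h import *
rel(tr(71,118,72),RT)
E
```

```text
t 29.6 w 0.8 tcp tray [ 69.6 121.9 147.7] F tray [-0.3  0.  -0.7] M [-0.09  0.3  -0.02] rot err [-0.8  0.1 -0. ]
shift mm [-3.8  2.4 75.7] turn [-0.8  0.1 -0. ] | flipped [1.0e-01 1.3e+00 1.8e+02]
```

>>> apply_moves([
  [0.0,-0.002,0.0015,0.025,-0.8,0,0],
  [0.0,-0.002,0.0015,0.05,-0.8,0,0],
  [0.0,-0.002,0.0015,0.072,-0.8,0,0],
  [0.0,-0.002,0.0015,0.076,-0.8,0,0],
  [0.0,-0.002,0.0015,0.076,-0.8,0,0],
])

```text
time_s: 30.22
eef_pos: [0.5502, 0.3177, 0.1433]
orientation: [1.849, 2.125, 0.471]
ft_force: [0.2, 0.4, 0.6]
width: 0.0001
```

```bash
python3 st.py
```

```text
t 30.225 w 0.1 tcp tray [ 70.4 119.8  72.3] F tray [0.5 0.3 0.5] M [-0.04  0.23 -0.  ] rot err [ 0.   0.1 -0. ]
```

>>> apply_moves([
  [0.0,-0.012,0.001,0,0,0,0],
  [0.0,-0.022,0.001,0,0,0,0],
  [0.0,-0.031,0.001,0,0,0,0],
  [0.0,-0.038,0.0,0,0,0,0],
  [0.0,-0.044,-0.001,0,0,0,0],
])

```text
time_s: 30.85
eef_pos: [0.5554, 0.2734, 0.1428]
orientation: [1.849, 2.124, 0.471]
ft_force: [1.1, -0.1, -0.5]
width: 0.0007
```

```bash
python3 st.py
```

```text
t 30.85 w 0.7 tcp tray [69.3 75.2 72.3] F tray [ 0.8 -0.2 -0.9] M [-0.02  0.27  0.03] rot err [ 0.   0.1 -0.1]
```

```bash
cat > latch.py <<'E'
from h import *
f=grab_frame("side");hsv=cv2.cvtColor(f,cv2.COLOR_BGR2HSV)
m=(((hsv[...,0]<6)|(hsv[...,0]>174))&(hsv[...,1]>150)&(hsv[...,2]>90)).astype(np.uint8);m[:110]=0;m[185:]=0;m[:,:255]=0;m[:,330:]=0
ys,xs=np.nonzero(m);print("red",len(xs),"x",xs.min(),xs.max(),"y",ys.min(),ys.max())
for th in(0,.2,.4,.6,.9,1.2,1.5,1.75): print(th,"pin",proj("side",tr(22+50*np.sin(th),78.5-50*np.cos(th),70)).round(0).tolist(),"bar end",proj("side",tr(22+59*np.sin(th),78.5-59*np.cos(th),46)).round(0).tolist())
cv2.imwrite("pics/lat.png",f)
E
python3 latch.py
```

```text
red 64 x 276 287 y 131 145
0 pin [[278.0, 147.0]] bar end [[283.0, 154.0]]
0.2 pin [[281.0, 144.0]] bar end [[286.0, 151.0]]
0.4 pin [[283.0, 142.0]] bar end [[289.0, 148.0]]
0.6 pin [[284.0, 139.0]] bar end [[291.0, 145.0]]
0.9 pin [[286.0, 136.0]] bar end [[292.0, 141.0]]
1.2 pin [[286.0, 132.0]] bar end [[292.0, 137.0]]
1.5 pin [[284.0, 130.0]] bar end [[290.0, 134.0]]
1.75 pin [[282.0, 128.0]] bar end [[288.0, 132.0]]
```

Run:
```python
from h import *
import cv2
def red(im,r):
    hsv=cv2.cvtColor(im,cv2.COLOR_BGR2HSV);m=(((hsv[...,0]<8)|(hsv[...,0]>172))&(hsv[...,1]>130)&(hsv[...,2]>60))[r]
    return m
R=(slice(122,150),slice(270,300))
for n in("s5","s8","lat"):
    m=red(cv2.imread(f"pics/{n}.png"),R);print(n);print("\n".join("".join(".#"[int(v)] for v in row) for row in m))
t=grab_frame("top");cv2.imwrite("pics/t9.png",t);Q=(slice(195,240),slice(215,270))
for im in(cv2.imread("pics/t8.png"),t): 
    m=red(im,Q);ys,xs=np.nonzero(m);print(len(xs),xs.min()+215,xs.max()+215,ys.min()+195,ys.max()+195)
```

```text
s5
..............................
..............................
..............................
..............................
..............................
..............................
..............................
..............................
..............................
..............................
..............................
...............###............
...............###............
..............####............
.............####.............
...........#####..............
.........######...............
........######................
.......######.................
......######..................
.....######...................
......####....................
......###.....................
.......#......................
..............................
..............................
..............................
..............................
s8
..............................
..............................
..............................
..............................
..............................
...........##.................
..........####................
.........
[... 1055 characters left out ...]
.......#####............
............#####.............
...........#####..............
..........#####...............
.........#####................
........#####.................
.......#####..................
......#####...................
......####....................
......###.....................
.......#......................
..............................
..............................
..............................
..............................
66 226 236 205 219Traceback (most recent call last):
  File "<stdin>", line 11, in <module>
    return umr_minimum(a, axis, None, out, keepdims, initial, where)
ValueError: zero-size array to reduction operation minimum which has no identity
```

Run:
```python
import cv2,numpy as np
f=cv2.imread("pics/lat.png");g=cv2.imread("pics/s8.png");t=cv2.imread("pics/t9.png");u=cv2.imread("pics/t8.png")
z=lambda im,x,y,w,h,k:cv2.resize(im[y:y+h,x:x+w],None,fx=k,fy=k,interpolation=2)
a=np.hstack([z(f,255,95,66,66,6),z(g,255,115,66,66,6)])
b=np.hstack([z(t,205,190,99,50,4),z(u,205,190,99,50,4)])
im=np.vstack([a,b]);print(im.shape);cv2.imwrite("pics/c9.png",im)
```

```text
(596, 792, 3)
```

View pics/c9.png

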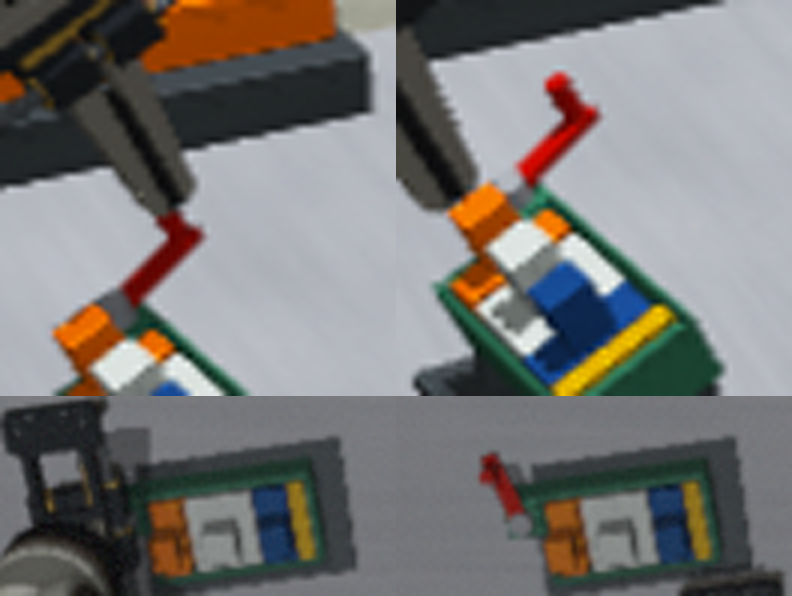

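Run:
```python
from h import *
s=read_state();R0=Rn.from_rotvec(s["orientation"]).as_matrix();p=s["eef_pos"]
print(p, s["time_s"])
for d in(-.05,0,.019):
    X=p+R0[:,2]*d; print(d,X.round(3),proj("side",X).round(1),(proj("side",X)-[255,95])*6,proj("top",X).round(1))
print(proj("side",tr(71,87.4,70)),proj("side",tr(71,87.4,46)))
for dx,dy in((-10,-20),(10,-20),(-10,20),(10,20)): print(dx,dy,((proj("side",p+R0@np.array([dx,dy,19])/1000)-[255,95])*6).round())
print((B.T@(p-O)*1000))
```

```text
[0.55532776 0.27333287 0.14272592] 30.95
-0.05 [0.534 0.27  0.188] [[275.6 116.6]] [[123.48970192 129.55433088]] [[229.4 215.2]]
0 [0.555 0.273 0.143] [[283.2 129.5]] [[169.15450346 207.21398718]] [[232.5 209.1]]
0.019 [0.563 0.274 0.126] [[286.  134.3]] [[185.90787495 235.70534112]] [[233.7 206.9]]
[[282.05933099 128.09147466]] [[285.55731696 134.04396944]]
-10 -20 [[163. 269.]]
10 -20 [[144. 252.]]
-10 20 [[228. 219.]]
10 20 [[209. 203.]]
[69.22014743 75.18253345 72.24060016]
```

>>> apply_moves([
  [0.0,-0.004,-0.001,0,0,0,0],
  [0.0,-0.008,-0.003,0,0,0,0],
  [0.0,-0.012,-0.005,0,0,0,0],
  [0.0,-0.015,-0.007,0,0,0,0],
  [0.0,-0.015,-0.007,0,0,0,0],
])

```text
time_s: 31.58
eef_pos: [0.5509, 0.2574, 0.1396]
orientation: [1.85, 2.124, 0.47]
ft_force: [0.4, 0.3, -0.4]
width: 0.0001
```

```bash
python3 st.py
cat > red.py <<'E'
from h import *
f=grab_frame("side");hsv=cv2.cvtColor(f,cv2.COLOR_BGR2HSV)
m=(((hsv[...,0]<8)|(hsv[...,0]>172))&(hsv[...,1]>130)&(hsv[...,2]>50))[122:162,266:300]
print("\n".join(f"{i+122} "+"".join(".#"[int(v)] for v in r) for i,r in enumerate(m) if r.any()))
cv2.imwrite("pics/last.png",f)
E
python3 red.py
```

```text
t 31.575 w 0.1 tcp tray [61.9 60.  72.2] F tray [ 0.2  0.2 -0.5] M [-0.03  0.26 -0.02] rot err [ 0.   0.1 -0.1]
133 ...................###............
134 .................#####............
135 .................#####............
136 ................#####.............
137 ...............#####..............
138 ..............#####...............
139 ............######................
140 ............#####.................
141 ...........#####..................
142 ..........#####...................
143 ..........####....................
144 ..........###.....................
145 ...........#......................
```

The finger passed with no force and the bar did not move, so the closed tips ride higher than I assumed. I go back behind the pin and lower.

>>> apply_moves([
  [0.0,0,0,-0.04,0,0,0],
  [0.0,0.01,0.003,-0.045,0,0,0],
  [0.0,0.05,0.009,-0.045,0,0,0],
  [0.0,0.06,0.01,-0.02,0,0,0],
  [0.0,0.06,0.01,0.01,0,0,0],
])

```text
time_s: 32.25
eef_pos: [0.5564, 0.3207, 0.1342]
orientation: [1.848, 2.125, 0.473]
ft_force: [0.5, 0.3, 0.4]
width: 0.0007
```

```bash
python3 st.py; python3 red.py | head -8
```

```text
t 32.25 w 0.7 tcp tray [ 72.6 122.   61.2] F tray [0.6 0.3 0.2] M [-0.03  0.25  0.01] rot err [0.1 0.  0. ]
127 ................#.................
128 ..............####................
129 ..............####................
130 ...............####...............
131 ...............####...............
132 ................####..............
133 .................#####............
134 .................#####............
```

>>> apply_moves([
  [0.0,-0.012,0,0,0,0,0],
  [0.0,-0.02,0,0,0,0,0],
  [0.0,-0.027,0,0,0,0,0],
  [0.0,-0.034,0,0,0,0,0],
  [0.0,-0.04,0,0,0,0,0],
])

```text
time_s: 32.92
eef_pos: [0.5602, 0.2788, 0.1294]
orientation: [1.852, 2.128, 0.464]
ft_force: [-1.3, 1.5, -0.3]
width: 0.0005
```

```bash
python3 st.py; python3 red.py
```

```text
t 32.925 w 0.5 tcp tray [68.7 79.9 57.8] F tray [-1.1  1.7  0.2] M [0.21 0.48 0.03] rot err [-0.3  0.1 -0. ]
131 ....................#.............
132 ..................####............
133 ..................####............
134 ...................####...........
135 ...................####...........
136 ....................####..........
137 .....................#####........
138 .....................#####........
139 ...................########.......
140 .................#########........
141 ...............#########..........
142 .............#########............
143 ...........#########..............
144 ..........########................
145 ...........#####..................
146 ..........####....................
147 ..........##......................
```

>>> apply_moves([
  [0.0,-0.005,-0.001,-0.003,0.3,0,0],
  [0.0,-0.01,-0.003,-0.003,0.3,0,0],
  [0.0,-0.017,-0.008,-0.003,0.3,0,0],
  [0.0,-0.022,-0.013,-0.003,0.3,0,0],
  [0.0,-0.025,-0.017,-0.003,0.3,0,0],
])

```text
time_s: 33.6
eef_pos: [0.5473, 0.2507, 0.1251]
orientation: [1.855, 2.13, 0.458]
ft_force: [1.0, 0.5, 1.0]
width: 0.0004
```

```bash
python3 st.py; python3 red.py
```

```text
t 33.6 w 0.4 tcp tray [51.7 53.9 60.9] F tray [1.4 0.3 0.4] M [-0.    0.03  0.03] rot err [-0.6  0.2 -0.1]
139 .................###..............
140 .................###..............
141 .................####.............
142 .................####.............
143 ..................####............
144 ..................####............
145 ...........##############.........
146 ..........###############.........
147 .........################.........
148 .........###############..........
149 ...............###.####...........
```

>>> apply_moves([
  [0.0,0.001,0.014,0,0,0,0],
  [0.0,0.001,0.03,0,0,0,0],
  [0.0,-0.008,0.032,0,0,0,0],
  [0.0,-0.021,0.032,0,0,0,0],
  [0.0,-0.021,0.032,0,-0.6,0,0],
])

```text
time_s: 34.28
eef_pos: [0.5783, 0.2325, 0.1374]
orientation: [1.851, 2.123, 0.466]
ft_force: [-0.0, 0.1, -1.3]
width: 0.0006
```

```bash
python3 st.py; python3 red.py|head -6
```

```text
t 34.275 w 0.6 tcp tray [82.5 31.5 60.2] F tray [-0.5  0.1 -1.2] M [-0.06  0.29  0.02] rot err [-0.1  0.2 -0.1]
140 .................###..............
141 .................###..............
142 .................####.............
143 ..................####............
144 ..................####............
145 ...........############...........
```

>>> apply_moves([
  [0.0,0,-0.01,0,0,0,0],
  [0.0,0,-0.018,0,0,0,0],
  [0.0,0,-0.025,0,0,0,0],
  [0.0,0,-0.031,0,0,0,0],
  [0.0,0,-0.036,0,0,0,0],
])

```text
time_s: 34.95
eef_pos: [0.546, 0.2283, 0.1227]
orientation: [1.85, 2.122, 0.468]
ft_force: [1.6, -2.5, 3.1]
width: 0.0002
```

```bash
python3 st.py; python3 red.py
```

```text
t 34.95 w 0.2 tcp tray [46.7 31.9 60.7] F tray [ 2.4 -2.7  2.3] M [-0.62 -0.14  0.02] rot err [ 0.   0.2 -0.1]
144 ..............###.................
145 ..............####................
146 ..........########................
147 ........###########...............
148 ........###########...............
149 ........#############.............
150 ...........###########............
151 .............#########............
152 ................######............
153 ..................###.............
```

>>> apply_moves([
  [0.0,-0.001,-0.003,0,0,0,0],
  [0.0,-0.001,-0.006,0,0,0,0],
  [0.0,-0.001,-0.009,0,0,0,0],
  [0.0,-0.001,-0.011,0,0,0,0],
  [0.0,-0.001,-0.013,0,0,0,0],
])

```text
time_s: 35.62
eef_pos: [0.5347, 0.226, 0.1176]
orientation: [1.849, 2.121, 0.47]
ft_force: [4.8, -0.6, 4.0]
width: 0.0002
```

```bash
python3 st.py; python3 red.py
```

```text
t 35.625 w 0.2 tcp tray [34.1 31.2 60.9] F tray [ 5.9 -1.3  1.7] M [-0.35 -0.87  0.02] rot err [ 0.1  0.2 -0.1]
146 ..........##......................
147 ........######....................
148 ........#######...................
149 ........########..................
150 .........#######..................
151 ...........######.................
152 ............######................
153 ..............#####...............
154 ...............#####..............
155 ...............####...............
156 ................#.................
```

>>> apply_moves([
  [0.0,0,-0.002,0,0,0,0],
  [0.0,0,-0.003,0,0,0,0],
  [0.0,0,-0.003,0,0,0,0],
  [0.0,0,-0.003,0,0,0,0],
  [0.0,0,-0.003,0,0,0,0],
])

```text
time_s: 36.3
eef_pos: [0.5337, 0.2261, 0.118]
orientation: [1.847, 2.118, 0.475]
ft_force: [6.3, -1.0, 3.9]
width: 0.0005
```

```bash
python3 st.py; python3 red.py
```

```text
t 36.3 w 0.5 tcp tray [33.4 31.4 61.7] F tray [ 7.1 -1.8  0.9] M [-0.26 -1.01  0.04] rot err [ 0.4  0.2 -0.1]
146 ..........##......................
147 ........#####.....................
148 ........#######...................
149 ........########..................
150 .........#######..................
151 ...........######.................
152 ............######................
153 ..............#####...............
154 ...............#####..............
155 ...............####...............
156 ................#.................
```

The bar is at its stop: the force holds at 7 N and the image no longer changes. I back off and check.

>>> apply_moves([
  [0.0,0,0.012,0,0,0,0],
  [0.0,0,0.03,0,0,0,0],
  [0.0,0,0.035,-0.04,0,0,0],
  [0.0,0,0.035,-0.09,0,0,0],
  [0.0,0,0.035,-0.13,0,0,0],
])

```text
time_s: 36.98
eef_pos: [0.5083, 0.2232, 0.2507]
orientation: [1.849, 2.121, 0.473]
ft_force: [0.5, 0.4, 0.8]
width: 0.0005
```

>>> apply_moves([
  [0.0,-0.06,0,0,0,0,0],
  [0.0,-0.12,0,0,0,0,0],
  [0.0,-0.18,0,0,0,0,0],
  [0.0,-0.22,0,0,0,0,0],
  [0.0,-0.22,0,0,0,0,0],
])

```text
time_s: 37.6
eef_pos: [0.5376, 0.0031, 0.2496]
orientation: [1.856, 2.119, 0.471]
ft_force: [-0.6, 1.1, -0.3]
width: 0.0005
```

```bash
python3 st.py; python3 red.py
python3 - <<'E'
from h import *
t=grab_frame("top");f=cv2.imread("pics/last.png");cv2.imwrite("pics/tend.png",t)
g=cv2.imread("pics/s8.png");u=cv2.imread("pics/t8.png")
for n,a,b,r in(("side",g,f,(slice(135,185),slice(258,312))),("top",u,t,(slice(200,240),slice(235,290)))):
    for c,(lo,hi) in dict(blue=((100,120,30),(125,255,255)),orange=((8,150,80),(20,255,255)),yellow=((22,150,60),(35,255,255))).items():
        o=[]
        for im in(a,b):
            m=cv2.inRange(cv2.cvtColor(im[r],cv2.COLOR_BGR2HSV),lo,hi);ys,xs=np.nonzero(m);o.append((len(xs),xs.mean().round(1),ys.mean().round(1)))
        print(n,c,o)
E
```

```text
t 37.6 w 0.5 tcp tray [  64.4 -189.9  192.4] F tray [-0.6  1.2 -0.1] M [-0.03  0.27  0.04] rot err [-0.   0.1 -0.4]
146 ..........####....................
147 ........######....................
148 ........#######...................
149 ........########..................
150 .........#######..................
151 ...........######.................
152 ............#######...............
153 ..............#####...............
154 ...............#####..............
155 ...............####...............
156 ................#.................
side blue [(213, np.float64(27.0), np.float64(32.6)), (214, np.float64(27.0), np.float64(32.5))]
side orange [(144, np.float64(12.3), np.float64(19.3)), (122, np.float64(10.7), np.float64(19.8))]
side yellow [(99, np.float64(32.7), np.float64(38.5)), (99, np.float64(32.7), np.float64(38.5))]
top blue [(144, np.float64(37.9), np.float64(21.6)), (144, np.float64(38.0), np.float64(21.6))]
top orange [(163, np.float64(11.9), np.float64(25.2)), (123, np.float64(12.0), np.float64(26.9))]
top yellow [(73, np.float64(44.8), np.float64(20.9)), (75, np.float64(44.7), np.float64(20.6))]
```

```bash
python3 -c "
from workcell import robot
print(robot.job_done())"
```

```text
the job is handed in; nothing more can be done
None
```

I packed the toe block (its toe pushed under the lip until it struck the wall), then the elbow, then the larger bare-metal key block. I then pushed the red turnbutton to its stop, backed the arm clear, and handed the job in at about 37.7 s of the 72 s allowed.

**Last checks:**
- **Seating:** each part met firm contact at about its expected depth, within roughly 1 mm. The last picture viewed, taken before the turnbutton was shut, shows all three seated.
- **Turnbutton:** the pin and bar end appear where they should at about 0 rad. At the stop the push force held at 7 N and the bar stopped moving.
- **After shutting:** the blue toe block had not moved between pictures. Less orange was visible, which fits the bar now covering part of the elbow. I made no such check on the key block.

**What went wrong on the way:**
- The first grasps of the toe block and the key block slipped during fast lifts. Both held on a second try with a longer close and a slower lift.
- The first push at the turnbutton passed over the pin without touching it. I repeated it about 12 mm lower.

**Uncertain:**
- The two cameras disagreed by about 2–3 mm in y, so I relied on contact for the final fit.
- I did not measure the wrench, jar or ring at the end. No planned path went near them.

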